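# Read a tank's air pressure with a stick gauge

### The arm

A 6-joint arm with a two-finger parallel gripper is mounted at the origin on a cart in front of the work surface, level with it; the furniture and walls round the work are solid. World frame = base frame: x ahead of the robot, y to its left, z up, the work surface at z = 0. Lengths are in m, angles in rad, forces in N, time in s.
With the tool pointing down it reaches from about 0.3 to 0.85 m from the base axis. Payload 4.2 kg.
Tool frame: the origin (TCP) lies midway between the tips of the shut fingers; the grasp point (between the pads) lies env.grasp_offset behind it (env.grasp_offset is the distance from the TCP to the grasp point, in m); z points along the fingers, y is the direction in which the jaws open and shut (so a half turn about z gives the same grasp; the last joint's range is limited). The gripper opens to 91 mm and grips with 3 to 60 N. Pads are 32 mm wide; open, the fingers measure 118 mm over their backs; the gripper's body (76 mm by 178 mm) begins 60 mm behind the grasp point.
Start: joints at [1.323, 0.32, 1.565, -0, 1.257, -0.02], TCP at [0.13, 0.56, 0.214] pointing down, gripper open.
Joint ranges: [-3.11, 3.11], [-0.84, 2.01], [0.21, 2.61], [-1.34, 4.49], [0.05, 2.63], [-2.56, 2.56]. Speed limits (rad/s): [2.57, 2.57, 3.14, 3.14, 3.14, 3.14].

### API

Orientations are given as a rotation vector (axis times angle).
In Python, from cell import env, imaging, workorder gives the robot as it stands. The module is installed in compiled form; this text tells all that it offers.
- The arm moves only by the shell command python3 -m jog 'ROWS'. ROWS is JSON, a list of rows, each a list of 3 entries, a list of its own where there are three numbers: the opening, from 0 (shut) to 1 (fully open), then the shift along the tool's x, y, z normalised to -1 to 1, where 1 is 0.05 m, then the turn, a rotation vector about the tool's x, y, z normalised to -1 to 1, where 1 is 5 degrees. In form: [[gripper, [tx, ty, tz], [rx, ry, rz]], ...]. A call has 1 to 20 rows; each row shifts and turns the commanded pose from where the row before left it, along the tool's axes as they then stand; what a row does not reach is not made up. A row lasts 1/10 s, in which the tool goes at most 50 mm and 8.59 degrees, less where a joint would pass 70% of its speed; a pose out of reach is approached as far as the arm can. A call with a number of a shift or a turn outside -1 to 1 is refused whole. A call with a gripper value outside its range is refused whole. The fingers move at their own pace and stop on an object; the grip force is fixed at half the most. Time passes only in rows, so rows that do not move let the fingers close. It gives the time, the measured TCP pose, the force and the opening at its end, in the units of the state.
- env.sense(): the state, without advancing time (a new reading comes with each control period).
- imaging.snapshot(name): name is "scene" or "side" or "wrist"; returns (picture, depth): 400x640x3 uint8, red, green, blue; 400x640 float32, m along the optical axis (not along the pixel's ray), 0 where there is no reading.
- imaging.camera_params(name): a dict with "camera_matrix" (3x3 intrinsics, pixels), "R" (3x3) and "t" (3): a world point X has camera coordinates R X + t; the wrist camera has in their place "mount" (4x4, takes a point from camera to tool coordinates, whose origin is the TCP and whose axes are the flange's). Camera axes: x right, y down, z forward; pixel columns grow to the right and rows downward; lengths in m; the calibration is good to about 2 mm. A picture is of the moment at which its call begins: read the wrist's pose just before it. camera_params takes no time and is no camera call.
- workorder.close_job(): hands the job in, once; it reports no verdict.
The state is a dict: "t": time; "q": joint angles; "qvel": joint speeds; "joint_torque": joint torques, N m; "ee_pos": TCP position; "ee_rot": TCP orientation; "ft_force": force on the tool from outside, world axes, zero at the start; "wrist_torque": the same for the moment, N m; "width": finger opening in m.
Only numpy, scipy, OpenCV 4.12 (cv2) and the standard library are available. Lean on these libraries where they do the work, as an engineer would, in place of code of your own. Each camera call takes 0.05 s, during which the arm holds its last target.

### The job

Check the pressure in the small green air tank: lift the stick gauge off its rest, push its chuck squarely down over the test nipple on top of the tank and keep it pressed there firmly but not roughly, with a steady 17 N or so for a second, so that the pressure drives the rod out. Then put the gauge back on its rest as it was, with the rod still standing out at its reading, and leave the other things on the bench where they are.

Things in the scene. Friction and masses are not known exactly. Their poses are not given: they have to be found in the camera images.
- gauge_head (a point): Centre of the head of the loose stick gauge, where to grip it: a plain steel block 34 (x) x 24 (y) x 32 (z) mm; close the fingers along its y. x points along the barrel, z up. The barrel, round, 14 mm thick, axis 6 mm below this point, runs out along +x to 111 mm; the rod comes out of its end. Gauge 0.17 kg, 64 mm high.
- gauge: The same gauge; origin at the centre of its chuck's flat mouth, its underside, 48 mm below the head's centre; same axes. The dark round chuck under the head is 28 mm across outside, with a round bore 15 mm across going straight up from the mouth.
- rod (a joint): How far the gauge's rod stands out, m; 0 = fully in, up to 0.034. It comes out by itself while the chuck is pressed home on the nipple, 8 to 30 mm according to the pressure in the tank (unknown), and then stays by friction.
- tank: Green upright air tank, 100 mm across, on a 120 mm square foot bolted to the bench; origin at the centre of its underside, z up. On its top, 80 mm up, a flat boss with the upright brass test nipple. The nipple is not tracked: it stands up to 2.5 mm off the tank's axis in x and in y, screwed in to a different depth each time.
- boss_top (a point): Centre of the boss's flat top, 80 mm up. The nipple's hexagon (23 mm across, 8 high) has its foot 0 to 12 mm above this, unknown. Above the hexagon's foot: rubber seal disc, 27 mm across, top at 14 mm; stem 12 mm thick, tapering from 26 to 30 mm; thin sprung pin, 6 mm thick, tip at 44 mm. So the pin's tip is 44 to 56 mm above this point.
- nipple_about (a point): Where the pin's tip would be on average, 50 mm above the boss, on the tank's axis. The pin pushes back with 6 to 10 N once it is about 22 mm inside the chuck; 8 mm lower the mouth meets the seal, which yields up to 6 mm at 1.6 N/mm, starting at 3 N. The reading is good while the gauge presses on the tank with more than 13 N; 25 N damages it.
- rest_cup (a point): Floor centre of the cup of the gauge's aluminium rest (fixed to the bench), 6 mm above the bench; x points to the fork, z up. The cup is round, 35 mm across inside, 12 mm high: the chuck stands in it. The barrel lies along x in the fork, 88 mm away: gap 22 mm, floor 34.6 mm and prong tops 48.5 mm above this point. The gauge starts here.
- weight: Bystander: brass weight, 31 mm in diameter, 47 mm high, origin under its centre.
- tin: Bystander: round grease tin, 70 mm in diameter, 33 mm high, origin under its centre.
- collar: Bystander: dark steel collar, 49 mm in diameter, 22 mm high, origin under its centre.
- knob_handle: Bystander: stubby black and red knob tool, 37 mm in diameter, 65 mm high, origin under its centre.

How it is judged:
On the way:
1. the gauge is held on the nipple with more than 13 N for 0.8 s, its rod out by more than 8 mm (contact force between gauge and tank above 13 N and value of joint rod above 0.008 m and horizontal distance between gauge and tank below 0.008 m and angle between gauge's own z axis and vertical below 0.12 rad), for 0.8 s.
At the end, for the whole second after the job is handed in: The gauge is back on its rest and at rest, its chuck in the cup (within 6 mm of the centre and 3 mm of the cup's floor), upright within 0.08 rad, barrel in the fork (within 0.15 rad), its rod still out by more than 8 mm (horizontal distance between gauge and rest_cup below 0.006 m and z of gauge in the frame of rest_cup between -0.003 and 0.003 m and angle between gauge's own z axis and vertical below 0.08 rad and z of gauge_head in the frame of rest_cup above 0.04 m and angle between the x axis of gauge and the x axis of rest_cup, either way round below 0.15 rad and linear speed of gauge below 0.02 m/s and value of joint rod above 0.008 m); the robot touches nothing.
It fails at once if the gauge presses on the tank or its nipple with more than 25 N (contact force between gauge and tank above 25 N).
It fails at once if a bystander is moved by more than 20 mm (distance of any of weight, tin, collar, knob_handle from where it was at the start of the episode above 0.02 m).
It also fails if it takes over 66 s, if anything falls off the work surface, if the arm or the gripper's body presses on something with over 40 N, if the wrist force passes 120 N, or if a joint passes its speed limit or range.

## Working session

There is one attempt and no reset: what is moved stays moved. The work goes in short steps, Python scripts to look and compute and a shell command to move; the robot and the scene stay as the last step left them, time stands still between calls to the robot, and variables do not carry over. Pictures are saved under pics/ and viewed, and the job is handed in when it is done.

```bash
mkdir -p pics
python3 - <<'E'
from cell import env, imaging
import cv2, numpy as np
s=env.sense(); print({k:np.round(v,4).tolist() for k,v in s.items()}, env.grasp_offset)
for n in ["scene","side","wrist"]:
    p,d=imaging.snapshot(n); cv2.imwrite(f"pics/{n}0.png",p[:,:,::-1]); np.savez(f"{n}0.npz",p=p,d=d)
    print(n,{k:np.round(v,4).tolist() for k,v in imaging.camera_params(n).items()})
E
```

```text
{'t': 0.0, 'q': [1.323, 0.3203, 1.5657, -0.0, 1.2574, -0.02], 'qvel': [-0.0015, -0.0001, 0.0005, -0.0004, 0.0003, -0.0012], 'joint_torque': [0.0032, -41.2468, -23.1973, 0.0732, 0.0457, -0.0002], 'ee_pos': [0.1297, 0.5597, 0.2131], 'ee_rot': [-0.357, -3.121, 0.0028], 'ft_force': [0.1241, 0.2158, 0.9222], 'wrist_torque': [-0.0072, 0.0149, -0.0025], 'width': 0.091} 0.0188
scene {'camera_matrix': [[377.5166, 0.0, 319.3806], [0.0, 377.5166, 192.6242], [0.0, 0.0, 1.0]], 'R': [[0.8566, -0.5159, -0.0031], [-0.2389, -0.3913, -0.8887], [0.4573, 0.762, -0.4585]], 't': [-0.4733, 0.2062, 0.799]}
side {'camera_matrix': [[453.1814, 0.0, 321.1684], [0.0, 453.1814, 204.6633], [0.0, 0.0, 1.0]], 'R': [[0.8508, -0.5255, -0.0018], [-0.2519, -0.4048, -0.879], [0.4612, 0.7483, -0.4768]], 't': [-0.4317, 0.241, 1.1612]}
wrist {'camera_matrix': [[348.8833, 0.0, 321.205], [0.0, 348.8833, 197.399], [0.0, 0.0, 1.0]], 'mount': [[-0.0012, -0.9631, -0.2691, 0.0755], [1.0, -0.0011, -0.0006, -0.0008], [0.0003, -0.2691, 0.9631, -0.171], [0.0, 0.0, 0.0, 1.0]]}
```

View pics/scene0.png

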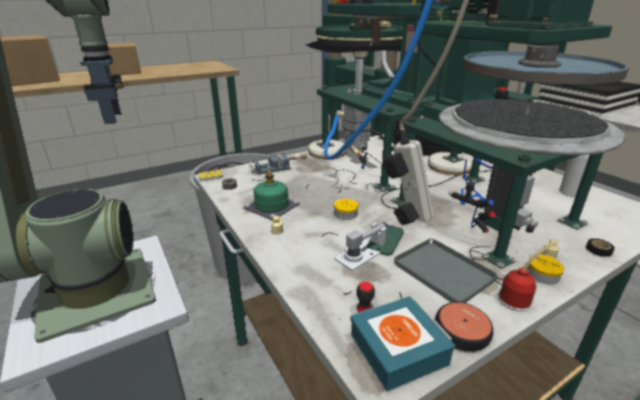

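View pics/side0.png

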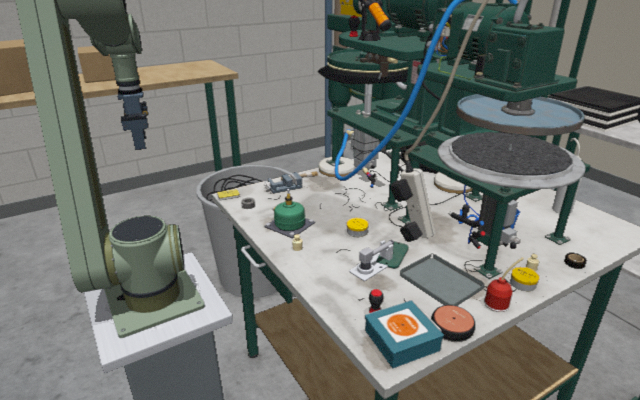

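View pics/wrist0.png

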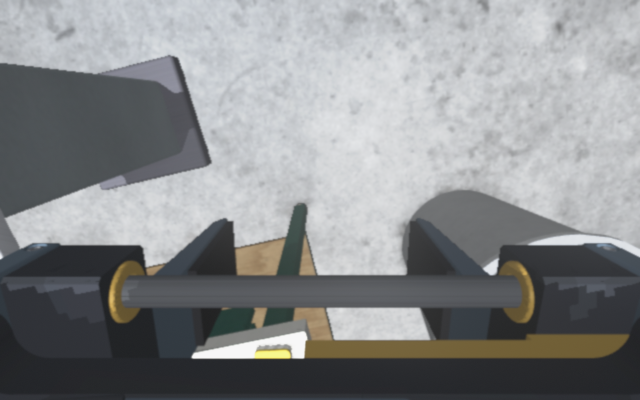

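The scene view shows the tank at about (270,195) and the gauge on its rest at about (365,243), with the head on the left and the barrel to the right. I'll zoom in and measure.

```bash
cat > h.py <<'E'
import numpy as np, cv2
from cell import env, imaging
from scipy.spatial.transform import Rotation as Ro
def ext(n,s=None):
    c=imaging.camera_params(n); K=c["camera_matrix"]
    if n!="wrist":
        R=np.array(c["R"]);t=np.array(c["t"]); return K,R.T,-R.T@t
    M=np.array(c["mount"]); Rt=Ro.from_rotvec(s["ee_rot"]).as_matrix()
    return K,Rt@M[:3,:3],Rt@M[:3,3]+s["ee_pos"]
def plane(n,u,v,z,s=None):
    K,R,o=ext(n,s); d=R@np.linalg.inv(K)@np.array([u,v,1.]); return o+d*(z-o[2])/d[2]
def cloud(n,d,s=None):
    K,R,o=ext(n,s); v,u=np.mgrid[:400,:640]
    P=np.stack([(u-K[0,2])/K[0,0],(v-K[1,2])/K[1,1],np.ones_like(u,float)],-1)*d[...,None]
    P=P@R.T+o; P[d==0]=np.nan; return P
def snap(n,tag):
    s=env.sense(); p,d=imaging.snapshot(n); np.savez(f"{n}{tag}.npz",p=p,d=d,**s); return s,p,d
E
python3 - <<'E'
from h import *
for n,(a,b,c,e) in {"side":(230,180,430,305),"scene":(200,160,420,290)}.items():
    z=np.load(n+"0.npz"); im=z["p"][b:e,a:c,::-1]; cv2.imwrite(f"pics/{n}crop.png",cv2.resize(im,None,fx=3.6,fy=3.6,interpolation=cv2.INTER_CUBIC))
    P=cloud(n,z["d"]); p=z["p"].astype(int)
    g=(p[...,1]>p[...,0]+25)&(p[...,1]>p[...,2]+5)&(P[...,2]>0.02)&(P[...,2]<0.12)&(P[...,0]<0.6)
    k,l,st,ce=cv2.connectedComponentsWithStats(g.astype(np.uint8))
    for i in range(1,k):
        if st[i,4]>60:
            Q=P[l==i]; print(n,st[i],np.round(np.nanpercentile(Q,[2,50,98],axis=0),3).tolist())
    # gauge
    top=(np.abs(P[...,2]-0.068)<0.006)&(P[...,0]>0.4)&(P[...,0]<0.7)&(P[...,1]>0.1)&(P[...,1]<0.5)
    k,l,st,ce=cv2.connectedComponentsWithStats(top.astype(np.uint8))
    for i in range(1,k):
        if st[i,4]>10: print(n,"top",st[i],np.round(np.nanmean(P[l==i],0),3))
E
```

```text
side [274 202  31  26 659] [[0.423, 0.088, 0.022], [0.455, 0.108, 0.06], [0.504, 0.158, 0.081]]
side top [274 201  31  15 206] [0.463 0.124 0.069]
scene [254 181  33  28 750] [[0.423, 0.089, 0.022], [0.455, 0.107, 0.058], [0.504, 0.152, 0.079]]
scene top [254 180  32  15 256] [0.463 0.124 0.069]
```

View pics/sidecrop.png

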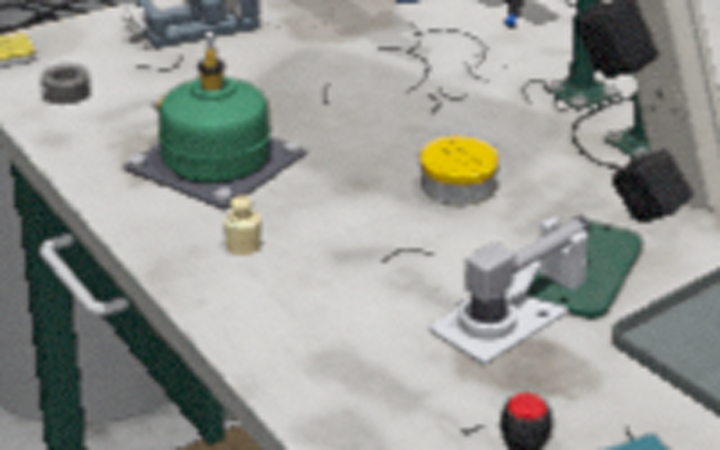

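The side crop shows the tank at about (289,215), the nipple above it, and the gauge head at about (366,257). The weight, tin, collar and knob tool are all nearby. Next I'll find the gauge.

Run:
```python
from h import *
z=np.load("side0.npz");P=cloud("side",z["d"])
for u,v in [(366,250),(366,257),(366,266),(380,249),(389,244),(393,248),(366,270),(358,226),(297,245),(248,203),(376,300),(289,194),(289,200),(435,215)]:
    print(u,v,np.round(P[v,u],3), z["p"][v,u])
print(plane("side",366,250,.07),plane("side",391,243,.055))
```

```text
366 250 [ 0.53  -0.195  0.073] [186 184 189]
366 257 [ 0.52  -0.209  0.062] [107 104 109]
366 266 [ 0.525 -0.205  0.028] [52 52 59]
380 249 [ 0.583 -0.19   0.054] [166 165 170]
389 244 [ 0.623 -0.18   0.051] [167 167 171]
393 248 [ 0.658 -0.16   0.014] [ 90 112 101]
366 270 [ 0.521 -0.211  0.02 ] [194 195 200]
358 226 [ 0.625 -0.028  0.032] [227 194   0]
297 245 [ 0.42  -0.005  0.02 ] [162 149 112]
248 203 [0.401 0.309 0.024] [128 124 122]
376 300 [ 0.442 -0.353  0.053] [39 40 46]
289 194 [0.471 0.132 0.117] [152 132  83]
289 200 [0.467 0.127 0.098] [64 56 33]
435 215 [ 0.924 -0.063 -0.002] [159 152 143]
[ 0.53215991 -0.19165672  0.07      ] [ 0.62736864 -0.1833629   0.055     ]
```

```bash
python3 -m jog '[[1,[-0.58,-0.435,0],[0,0,0]],[1,[-0.58,-0.435,0],[0,0,0]],[1,[-0.58,-0.435,0],[0,0,0]],[1,[-0.58,-0.435,0],[0,0,0]],[1,[-0.58,-0.435,0],[0,0,0]],[1,[-0.58,-0.435,0],[0,0,0]],[1,[-0.58,-0.435,0],[0,0,0]],[1,[-0.58,-0.435,0],[0,0,0]],[1,[-0.58,-0.435,0],[0,0,0]],[1,[-0.58,-0.435,0],[0,0,0]],[1,[-0.58,-0.435,0],[0,0,0]],[1,[-0.58,-0.435,0],[0,0,0]],[1,[-0.58,-0.435,0],[0,0,0]],[1,[-0.58,-0.435,0],[0,0,0]],[1,[-0.58,-0.435,0],[0,0,0]],[1,[-0.58,-0.435,0],[0,0,0]],[1,[0,0,0],[0,0,0]],[1,[0,0,0],[0,0,0]]]'
python3 - <<'E'
from h import *
s,p,d=snap("wrist","1"); cv2.imwrite("pics/wrist1.png",p[:,:,::-1]); print(s["ee_pos"],s["ee_rot"],s["q"])
E
```

```text
t: 1.95
ee_pos: [0.5031, 0.1159, 0.2134]
ee_rot: [-0.36, -3.119, -0.0]
ft_force: [-0.2, 0.5, 0.0]
width: 0.0913
[0.50313017 0.11593463 0.21344429] [-3.59627598e-01 -3.11949410e+00 -2.07533859e-04] [ 2.03824147e-01  2.28360831e-01  1.69496805e+00  6.13184886e-04
  1.21958742e+00 -1.13762900e+00]
```

View pics/wrist1.png

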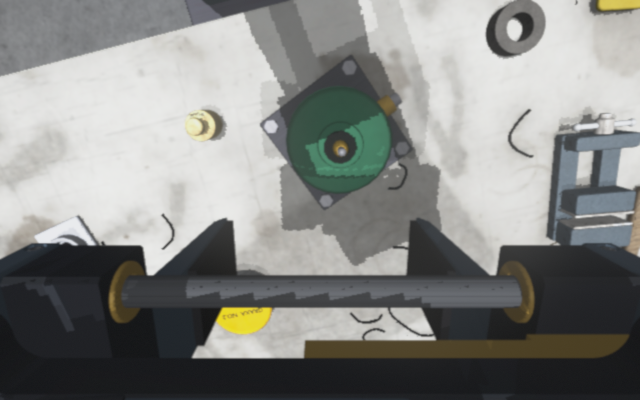

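The wrist view shows the tank below, with the nipple at about (341,150), clear of the fingers. Now I'll measure the nipple.

Run:
```python
from h import *
z=np.load("wrist1.npz"); s={k:z[k] for k in ("ee_pos","ee_rot")}; P=cloud("wrist",z["d"],s)
cv2.imwrite("pics/w1c.png",cv2.resize(z["p"][115:185,300:385,::-1],None,fx=8,fy=8,interpolation=cv2.INTER_CUBIC))
sub=P[90:205,280:400]; zz=sub[...,2]
print("max z",np.nanmax(zz), np.argwhere(P[...,2]*(np.abs(P[...,0]-.463)<.03)==np.nanmax(zz)))
for lo,hi in [(.120,.14),(.112,.12),(.104,.112),(.095,.104),(.088,.095),(.083,.088),(.077,.083),(.07,.077)]:
    m=(P[...,2]>lo)&(P[...,2]<hi)&(np.abs(P[...,0]-.463)<.06)&(np.abs(P[...,1]-.125)<.06)
    vs,us=np.nonzero(m)
    if len(vs): print(lo,hi,len(vs),us.min(),us.max(),vs.min(),vs.max(),us.mean(),vs.mean(),np.round(P[m].mean(0),4),np.round(P[m].min(0),4),np.round(P[m].max(0),4))
print(np.round(zz[40:80:2,44:80:2]*1000).astype(int))
```

```text
max z 0.1330239897631827 [[152 343]]
0.12 0.14 64 338 345 147 156 341.5 151.234375 [0.4679 0.1385 0.1296] [0.4656 0.1357 0.1203] [0.4715 0.1411 0.133 ]
0.112 0.12 118 334 348 142 156 340.364406779661 147.71186440677965 [0.4671 0.1385 0.1157] [0.4628 0.133  0.112 ] [0.4743 0.1443 0.1199]
0.104 0.112 16 329 346 141 149 337.0625 143.125 [0.4641 0.1369 0.1079] [0.4614 0.1311 0.104 ] [0.4675 0.1439 0.1114]
0.095 0.104 646 324 356 131 163 339.66873065015477 146.2879256965944 [0.4679 0.1385 0.1017] [0.4554 0.1254 0.0981] [0.4819 0.1516 0.1039]
0.077 0.083 792 318 363 122 167 340.64141414141415 142.03030303030303 [0.4674 0.1406 0.0801] [0.4502 0.1201 0.0771] [0.4897 0.1595 0.0824]
0.07 0.077 3465 297 382 99 184 339.65050505050505 141.74227994227994 [0.4682 0.14   0.0724] [0.4324 0.1018 0.07  ] [0.5072 0.1786 0.0768]
[[ 79  81  79  80  80  80  81  81  80  81  80  79  79  80  80  80  80  77]
 [ 80  82  80  79  80 102 102 102 102 102 100 102  81  81  81  80  80  79]
 [ 80  81  79  98 102 102 101 102 103 102 102 101 102 101  80  81  81  80]
 [ 81  81 102 101 103 101 102 102 102 101 103 102 102 1
[... 520 characters left out ...]
114 103 101 102  79  81]
 [ 81 102 102 101 103 115 116 129 131 131 132 117 102 102 101 102  80  80]
 [ 81 101 102 102 102 102 117 117 131 132 131 114 103 103 102 101  80  80]
 [ 80  81 102 103 102 102 103 115 115 129 102 101 104 103 103  79  80  81]
 [ 81  80 102 101 102 102 101 101 100 101 102 103 102 100  79  80  81  80]
 [ 81  81  81  80 101 102 102 101 103 102 101 102 101  80  81  80  79  75]
 [ 75  80  80  80  80 101 100 102 102 102 101  80  80  80  80  81  73  75]
 [ 74  74  75  80  81  81  81  82  81  81  79  80  80  81  75  74  73  73]
 [ 74  74  74  75  76  80  79  80  81  80  80  82  79  75  74  72  73  73]
 [ 73  73  73  73  73  74  74  73  75  74  74  74  75  74  74  74  74  72]]
```

View pics/w1c.png

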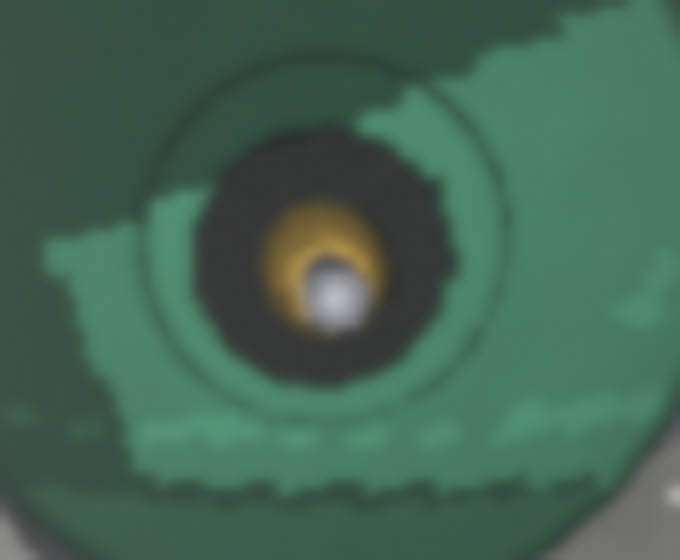

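```bash
python3 -m jog '[[1,[-0.3,-0.633,0.107],[0,0,0]],[1,[-0.3,-0.633,0.107],[0,0,0]],[1,[-0.3,-0.633,0.107],[0,0,0]],[1,[-0.3,-0.633,0.107],[0,0,0]],[1,[-0.3,-0.633,0.107],[0,0,0]],[1,[-0.3,-0.633,0.107],[0,0,0]],[1,[-0.3,-0.633,0.107],[0,0,0]],[1,[-0.3,-0.633,0.107],[0,0,0]],[1,[-0.3,-0.633,0.107],[0,0,0]],[1,[0,0,0],[0,0,-0.84]],[1,[0,0,0],[0,0,-0.84]],[1,[0,0,0],[0,0,-0.84]],[1,[0,0,0],[0,0,-0.84]],[1,[0,0,0],[0,0,-0.84]],[1,[0,0,0],[0,0,0]],[1,[0,0,0],[0,0,0]]]'
python3 - <<'E'
from h import *
s,p,d=snap("wrist","2"); cv2.imwrite("pics/wrist2.png",p[:,:,::-1]); print(s["ee_pos"],s["ee_rot"],s["q"])
R=Ro.from_rotvec(s["ee_rot"]).as_matrix(); print(R)
P=cloud("wrist",d,s)
q=z=None
print("seal",plane("wrist",340,147,.102,{k:np.load("wrist1.npz")[k] for k in ("ee_pos","ee_rot")}),"pin",plane("wrist",341.9,151.6,.132,{k:np.load("wrist1.npz")[k] for k in ("ee_pos","ee_rot")}))
m=(P[...,2]>.064)&(P[...,2]<.076)&(np.abs(P[...,0]-.53)<.06)&(np.abs(P[...,1]+.2)<.06)
vs,us=np.nonzero(m); print(m.sum(),us.min(),us.max(),vs.min(),vs.max(),P[m].mean(0),P[m].min(0),P[m].max(0))
print(cv2.minAreaRect((P[m][:,:2]*1000).astype(np.float32)))
b=(P[...,2]>.05)&(P[...,2]<.060)&(P[...,0]>.555)&(P[...,0]<.68)&(np.abs(P[...,1]+.19)<.03)
print(b.sum(),cv2.minAreaRect((P[b][:,:2]*1000).astype(np.float32)),cv2.fitLine((P[b][:,:2]*1000).astype(np.float32),cv2.DIST_HUBER,0,.01,.01).ravel())
E
```

```text
t: 3.6
ee_pos: [0.5704, -0.1904, 0.1659]
ee_rot: [0.218, -3.134, -0.0]
ft_force: [-0.1, 0.5, 0.7]
width: 0.0911
[ 0.57043911 -0.19044148  0.16586961] [ 2.17606958e-01 -3.13401033e+00 -4.81973015e-04] [-3.41488504e-01  3.93533733e-01  1.57654911e+00  2.89397090e-04
  1.17166602e+00 -2.05104285e+00]
[[-9.90404094e-01 -1.38201763e-01 -5.78677778e-05]
 [-1.38201774e-01  9.90404048e-01  3.03557894e-04]
 [ 1.53602453e-05  3.08642410e-04 -9.99999952e-01]]
seal [0.46802676 0.13864558 0.102     ] pin [0.46748494 0.13859481 0.132     ]
1359 311 343 124 169 [ 0.52865075 -0.19247874  0.06999439] [ 0.51111824 -0.20665152  0.0645968 ] [ 0.54737354 -0.17832694  0.07244166]
((529.3138427734375, -192.36370849609375), (34.004478454589844, 23.99534797668457), 10.949043273925781)
1678 ((598.5765380859375, -176.9347381591797), (33.916316986083984, 87.0584716796875), 89.85459899902344) [ 9.8171359e-01  1.9036393e-01  5.9652283e+02 -1.7939685e+02]
```

View pics/wrist2.png

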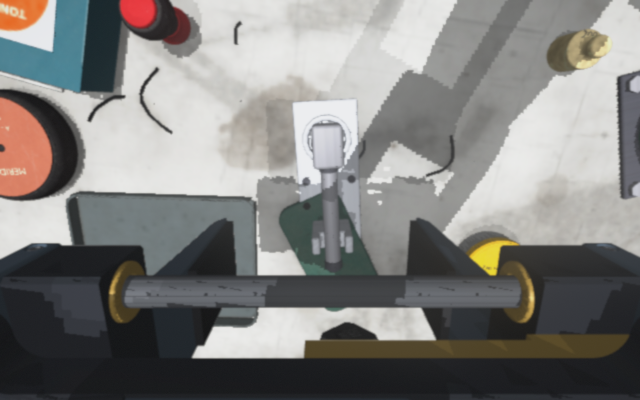

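```bash
python3 -m jog '[[1,[0.413,0.038,0],[0,0,0]],[1,[0.413,0.038,0],[0,0,0]],[1,[0,0,0],[0,0,-0.6]],[1,[0,0,0],[0,0,0]],[1,[0,0,0],[0,0,0]],[1,[0,0,0],[0,0,0]]]'
python3 - <<'E'
from h import *
s=env.sense();R=Ro.from_rotvec(s["ee_rot"]).as_matrix()
print(s["ee_pos"],R[:,0]); print(R.T@(np.array([.529,-.1924,.041])-s["ee_pos"])/.05)
E
```

```text
t: 4.25
ee_pos: [0.5294, -0.1934, 0.1658]
ee_rot: [-0.299, 3.127, 0.0]
ft_force: [0.4, 0.6, -0.2]
width: 0.0912
[ 0.52941869 -0.19344245  0.16576802] [-9.81924532e-01 -1.89272703e-01 -2.37706286e-04]
[0.00486947 0.02202108 2.49535969]
```

```bash
python3 -m jog '[[1,[0,0.02,0.5],[0,0,0]],[1,[0,0,0.5],[0,0,0]],[1,[0,0,0.5],[0,0,0]],[1,[0,0,0.5],[0,0,0]],[1,[0,0,0.3],[0,0,0]],[1,[0,0,0.2],[0,0,0]],[1,[0,0,0],[0,0,0]],[1,[0,0,0],[0,0,0]]]'
python3 - <<'E'
from h import *
s=env.sense();R=Ro.from_rotvec(s["ee_rot"]).as_matrix()
print(R.T@(np.array([.529,-.1924,.041])-s["ee_pos"])*1e3, s["ft_force"])
s,p,d=snap("wrist","3"); cv2.imwrite("pics/wrist3.png",p[:,:,::-1])
s,p,d=snap("side","3"); cv2.imwrite("pics/side3.png",cv2.resize(p[200:310,300:440,::-1],None,fx=5,fy=5,interpolation=cv2.INTER_CUBIC))
E
```

```text
t: 5.05
ee_pos: [0.5295, -0.1927, 0.0412]
ee_rot: [-0.299, 3.126, -0.001]
ft_force: [0.6, -0.7, -0.5]
width: 0.0911
[0.40679854 0.41448784 0.21751746] [ 0.59403041 -0.7288077  -0.46435341]
```

View pics/wrist3.png

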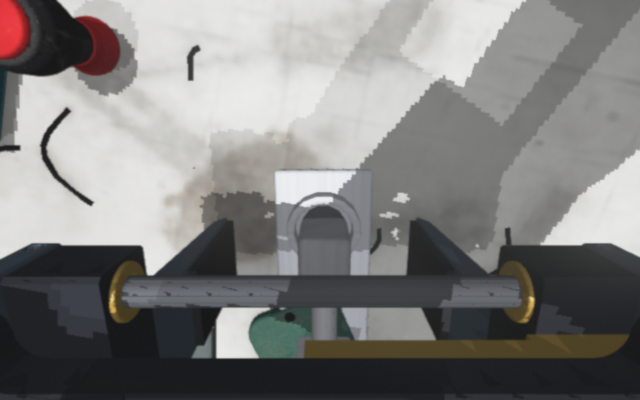

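View pics/side3.png

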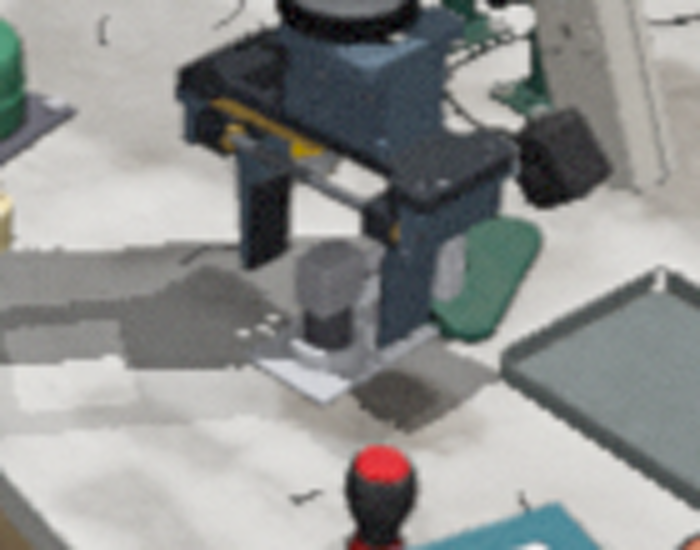

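The fingers straddle the head. In the wrist view the head is at about (325,240), between fingers at about 230 and 415. I'll close the gripper.

```bash
python3 -m jog '[[0,[0,0,0],[0,0,0]],[0,[0,0,0],[0,0,0]],[0,[0,0,0],[0,0,0]],[0,[0,0,0],[0,0,0]],[0,[0,0,0],[0,0,0]],[0,[0,0,0],[0,0,0]],[0,[0,0,0],[0,0,0]],[0,[0,0,0],[0,0,0]],[0,[0,0,0],[0,0,0]],[0,[0,0,0],[0,0,0]]]'
python3 - <<'E'
from h import *
s,p,d=snap("wrist","4"); cv2.imwrite("pics/wrist4.png",p[:,:,::-1]); print(s["ee_pos"],s["ft_force"],s["wrist_torque"],s["width"])
E
```

```text
t: 6.15
ee_pos: [0.5288, -0.1925, 0.0407]
ee_rot: [-0.3, 3.127, 0.0]
ft_force: [0.5, 0.0, -0.3]
width: 0.024
[ 0.52884753 -0.19253015  0.04071479] [ 0.46665931  0.00247605 -0.27589594] [ 0.00808978  0.00819027 -0.05680482] 0.02396047058078905
```

View pics/wrist4.png

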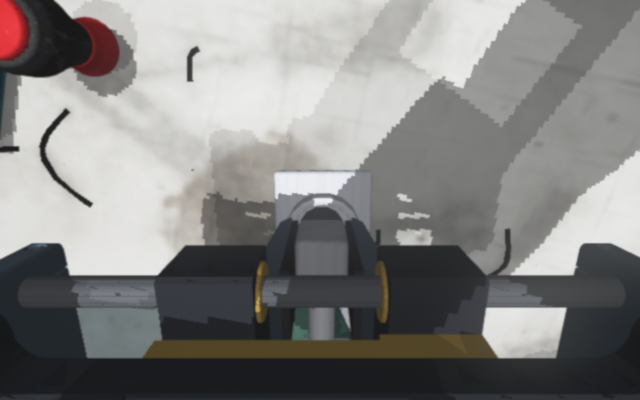

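The fingers are closed on the head, which is 24 mm wide as it should be, and the head's column shifted slightly from about 325 to 321. I'll compare its tool-frame position before and after.

Run:
```python
from h import *
for t in "34":
    z=np.load(f"wrist{t}.npz"); s={k:z[k] for k in ("ee_pos","ee_rot")}; P=cloud("wrist",z["d"],s)
    R=Ro.from_rotvec(s["ee_rot"]).as_matrix(); T=(P-s["ee_pos"])@R
    m=(P[...,2]>.066)&(P[...,2]<.074)&(np.abs(T[...,0])<.03)&(np.abs(T[...,1])<(.03 if t=="3" else .0125))
    m[275:]=0
    vs,us=np.nonzero(m);print(t,m.sum(),us.min(),us.max(),vs.min(),vs.max(),(T[m].min(0)*1e3).round(1),(T[m].max(0)*1e3).round(1),P[m][:,2].mean())
    for r in (245,255,265):
        print(r,us[vs==r].min(),us[vs==r].max(), z["p"][r,285:360,1].tolist())
    # rest plate edges columns at row 185
    print(z["p"][185,268:380,1].tolist())
```

```text
3 2006 298 350 235 274 [ -0.6 -11.8 -31.3] [ 17.6  12.1 -24.8] 0.06989204645682964
245 298 350 [132, 131, 130, 129, 126, 125, 126, 127, 128, 129, 128, 121, 104, 90, 92, 97, 101, 105, 107, 108, 107, 107, 106, 106, 107, 107, 108, 108, 108, 108, 107, 107, 107, 106, 106, 105, 104, 104, 104, 104, 105, 105, 105, 106, 105, 105, 106, 106, 106, 105, 104, 103, 102, 102, 103, 103, 104, 103, 104, 103, 103, 102, 99, 97, 93, 99, 114, 125, 127, 126, 126, 126, 126, 128, 129]
255 298 350 [173, 172, 172, 171, 170, 170, 171, 173, 173, 176, 175, 166, 138, 100, 91, 96, 101, 104, 107, 107, 106, 106, 106, 105, 105, 106, 106, 106, 107, 107, 106, 107, 106, 106, 105, 105, 104, 104, 104, 104, 105, 105, 105, 105, 105, 105, 106, 105, 105, 104, 103, 102, 102, 102, 102, 103, 102, 103, 103, 104, 102, 100, 98, 96, 95, 112, 145, 163, 168, 168, 168, 168, 168, 167, 166]
265 298 350 [171, 172, 171, 170, 170, 170, 170, 172, 173, 174, 175, 170, 150, 110, 92, 96, 101, 104, 106, 107, 106, 104, 105, 105, 106, 105, 105, 106, 106, 106, 106, 106, 106, 106, 105, 103, 103, 103, 103, 103, 104, 104, 103, 104, 104, 105, 105, 105, 10
[... 1694 characters left out ...]
03, 104, 103, 101, 101, 99, 99, 100, 100, 101, 101, 101, 101, 101, 100, 98, 96, 93, 86, 70, 49, 36, 35, 35, 34, 34, 36, 35, 36, 35, 36, 35]
[164, 164, 164, 164, 164, 165, 181, 214, 229, 234, 235, 235, 236, 236, 237, 237, 237, 236, 235, 235, 236, 236, 237, 238, 238, 238, 237, 236, 235, 234, 235, 235, 236, 237, 236, 235, 236, 237, 237, 237, 237, 237, 237, 237, 237, 237, 237, 236, 235, 234, 234, 234, 234, 234, 234, 233, 233, 233, 235, 237, 237, 237, 236, 235, 235, 234, 235, 235, 236, 236, 235, 235, 234, 229, 206, 157, 138, 137, 136, 135, 136, 136, 135, 134, 133, 134, 134, 134, 135, 136, 136, 135, 133, 132, 131, 132, 132, 132, 132, 133, 133, 131, 124, 117, 114, 118, 121, 121, 121, 121, 121, 120]
```

```bash
python3 - <<'E'
from h import *
z=np.load("side0.npz");P=cloud("side",z["d"])
m=(P[...,2]>.14)&(P[...,2]<.6)&(P[...,0]>.3)&(P[...,0]<1.0)&(P[...,1]>-.4)&(P[...,1]<.4)
Q=P[m]; print(m.sum()); i=np.argsort(Q[:,0])[:400:20]; print(Q[i].round(3))
E
python3 -m jog '[[0,[0,0,-0.1],[0,0,0]],[0,[0,0,-0.3],[0,0,0]],[0,[0,0,-0.5],[0,0,0]],[0,[0,0,-0.5],[0,0,0]],[0,[0,0,-0.5],[0,0,0]],[0,[0,0,-0.5],[0,0,0]],[0,[0,0,-0.5],[0,0,0]],[0,[0,0,-0.5],[0,0,0]],[0,[0,0,-0.1],[0,0,0]],[0,[0,0,0],[0,0,0]],[0,[0,0,0],[0,0,0]],[0,[0,0,0],[0,0,0]]]'
python3 - <<'E'
from h import *
s,p,d=snap("side","5"); cv2.imwrite("pics/side5.png",cv2.resize(p[150:310,280:460,::-1],None,fx=4,fy=4,interpolation=cv2.INTER_CUBIC)); print(s["ee_pos"],s["ft_force"],s["wrist_torque"],s["width"])
s,p,d=snap("wrist","5"); cv2.imwrite("pics/wrist5.png",p[:,:,::-1])
E
```

```text
29234
[[ 0.678  0.081  0.165]
 [ 0.681  0.039  0.198]
 [ 0.682  0.082  0.164]
 [ 0.684  0.038  0.211]
 [ 0.685  0.025  0.219]
 [ 0.687  0.017  0.221]
 [ 0.688  0.028  0.21 ]
 [ 0.689 -0.019  0.275]
 [ 0.691 -0.021  0.279]
 [ 0.693  0.015  0.224]
 [ 0.694 -0.026  0.283]
 [ 0.695 -0.098  0.159]
 [ 0.696  0.015  0.227]
 [ 0.697 -0.104  0.171]
 [ 0.698 -0.096  0.154]
 [ 0.699 -0.041  0.311]
 [ 0.699 -0.118  0.18 ]
 [ 0.7   -0.1    0.172]
 [ 0.701 -0.038  0.313]
 [ 0.702 -0.115  0.145]]
t: 7.4
ee_pos: [0.528, -0.1922, 0.2141]
ee_rot: [0.299, -3.124, -0.002]
ft_force: [0.7, 0.4, -1.9]
width: 0.0239
[ 0.52798428 -0.19223478  0.21406737] [ 0.74557704  0.41539204 -1.86849916] [0.04116614 0.02563334 0.02686   ] 0.023902688002514088
```

View pics/side5.png

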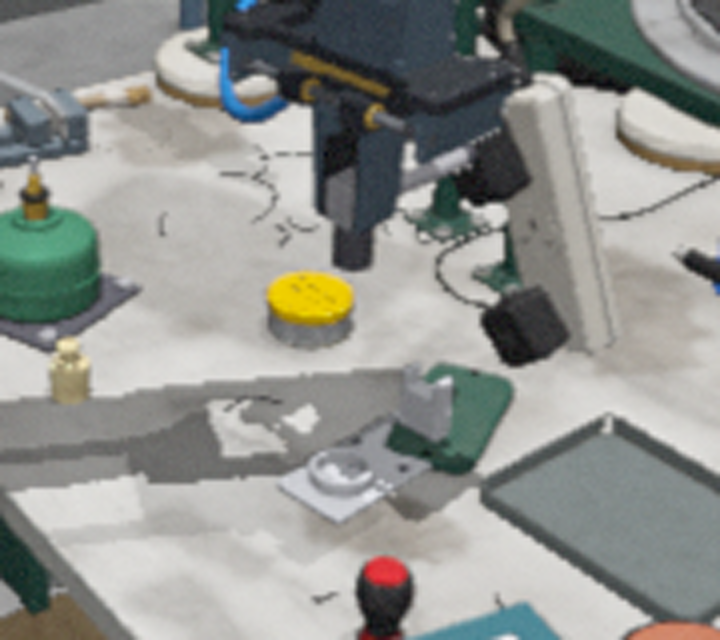

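View pics/wrist5.png

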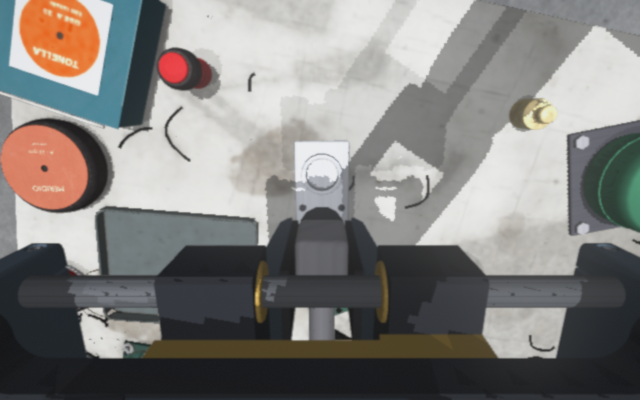

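The gauge is lifted and upright in the fingers, with the empty rest below it at about (322,172) in the wrist view. Next I'll turn and carry it over the tank.

```bash
python3 -m jog '[[0,[0,0,0],[0,0,0.803]],[0,[0,0,0],[0,0,0.803]],[0,[0,0,0],[0,0,0.803]],[0,[0,0,0],[0,0,0.803]],[0,[0,0,0],[0,0,0.803]],[0,[0,0,0],[0,0,0.803]],[0,[0.223,0.515,0],[0,0,0]],[0,[0.223,0.515,0],[0,0,0]],[0,[0.223,0.515,0],[0,0,0]],[0,[0.223,0.515,0],[0,0,0]],[0,[0.223,0.515,0],[0,0,0]],[0,[0.223,0.515,0],[0,0,0]],[0,[0.223,0.515,0],[0,0,0]],[0,[0.223,0.515,0],[0,0,0]],[0,[0.223,0.515,0],[0,0,0]],[0,[0.223,0.515,0],[0,0,0]],[0,[0.223,0.515,0],[0,0,0]],[0,[0.223,0.515,0],[0,0,0]],[0,[0,0,0],[0,0,0]],[0,[0,0,0],[0,0,0]]]'
cat > st.py <<'E'
from h import *
s=env.sense();R=Ro.from_rotvec(s["ee_rot"]).as_matrix()
print("pos",s["ee_pos"].round(4),"f",s["ft_force"].round(2),"tq",s["wrist_torque"].round(3),"x",R[:,0].round(4),"err tool mm",(R.T@(np.array([.468,.1394,.1347+.02])-s["ee_pos"])*1e3).round(2))
E
python3 st.py
python3 - <<'E'
from h import *
s,p,d=snap("side","6"); cv2.imwrite("pics/side6.png",cv2.resize(p[140:260,230:370,::-1],None,fx=5,fy=5,interpolation=cv2.INTER_CUBIC))
s,p,d=snap("wrist","6"); cv2.imwrite("pics/wrist6.png",p[:,:,::-1])
E
```

```text
t: 9.5
ee_pos: [0.4685, 0.1389, 0.2153]
ee_rot: [-0.357, -3.121, 0.001]
ft_force: [0.6, 0.9, -2.2]
width: 0.0238
pos [0.4685 0.1389 0.2153] f [ 0.63  0.87 -2.18] tq [0.031 0.06  0.004] x [-9.742e-01  2.259e-01  6.000e-04] err tool mm [ 0.59  0.44 60.62]
```

View pics/side6.png

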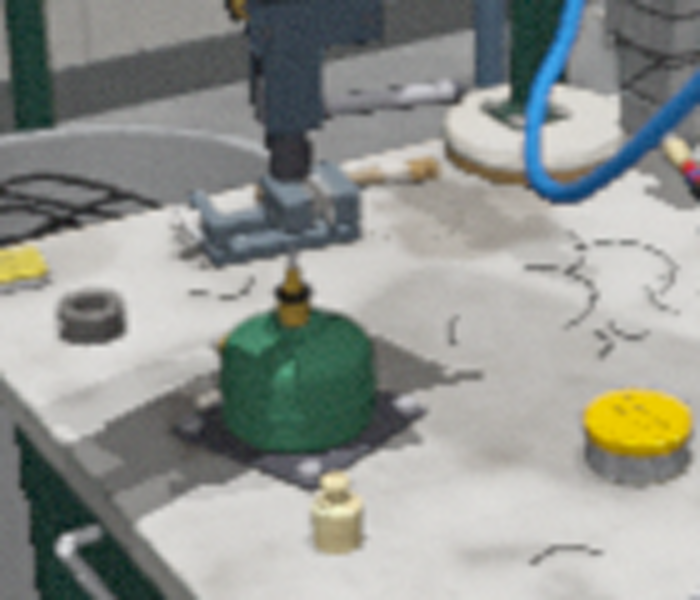

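View pics/wrist6.png

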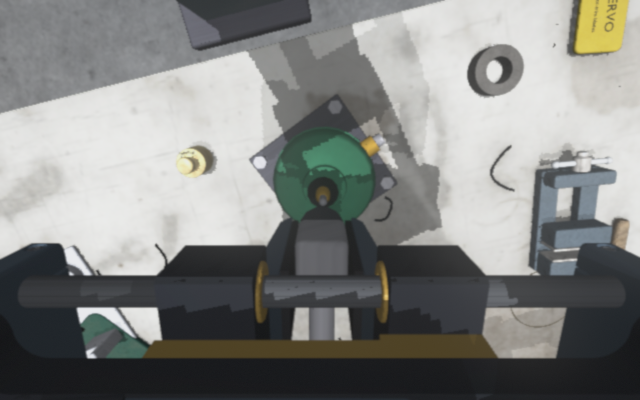

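Run:
```python
from h import *
z=np.load("wrist6.npz"); s={k:z[k] for k in ("ee_pos","ee_rot")}; p=z["p"]
cv2.imwrite("pics/w6c.png",cv2.resize(p[165:225,285:360,::-1],None,fx=8,fy=8,interpolation=cv2.INTER_CUBIC))
P=cloud("wrist",z["d"],s)
for lo,hi in [(.121,.136),(.112,.12),(.098,.105)]:
    m=(P[...,2]>lo)&(P[...,2]<hi)&(np.abs(P[...,0]-.468)<.025)&(np.abs(P[...,1]-.139)<.025); vs,us=np.nonzero(m)
    if len(us): print(lo,len(us),us.min(),us.max(),vs.min(),vs.max(),P[m].mean(0).round(4))
```

```text
0.121 67 319 326 196 205 [0.4675 0.1387 0.1289]
0.112 106 316 330 189 202 [0.4665 0.1391 0.1156]
0.098 543 308 338 177 206 [0.4666 0.1391 0.1016]
```

View pics/w6c.png

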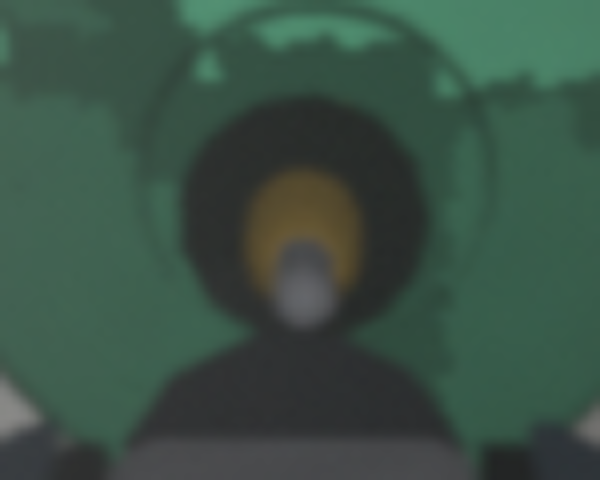

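Run:
```python
from h import *
c=imaging.camera_params("wrist"); M=np.array(c["mount"]); K=np.array(c["camera_matrix"])
for t in "456":
    z=np.load(f"wrist{t}.npz"); d=z["d"]; v,u=np.mgrid[:400,:640]
    T=np.stack([(u-K[0,2])/K[0,0],(v-K[1,2])/K[1,1],np.ones_like(u,float)],-1)*d[...,None]@M[:3,:3].T+M[:3,3]
    print(t,"head/chuck column profile (v, x, y, z mm):")
    for r in range(200,276,3): print(r,(T[r,321]*1e3).round(1), z["p"][r,321], end=" | ")
    print()
    if t!="4":
        m=(np.abs(T[...,0])<.02)&(np.abs(T[...,1])<.02)&(T[...,2]>-.008)&(T[...,2]<.04)&(v<236)&(v>195)
        vs,us=np.nonzero(m); 
        for r in range(vs.min(),vs.max()+1,3): q=us[vs==r]; print(r,q.min(),q.max(),(T[r,q].mean(0)*1e3).round(1))
```

```text
4 head/chuck column profile (v, x, y, z mm):
200 [20.1 -1.1 21.7] [236 237 240] | 203 [17.8 -1.1 23.5] [220 223 228] | 206 [12.4 -1.1 34.9] [119 121 126] | 209 [12.8 -1.1 27.6] [62 63 67] | 212 [12.6 -1.1 22.4] [61 62 65] | 215 [12.8 -1.1 16.4] [60 61 64] | 218 [12.9 -1.1 11. ] [59 60 64] | 221 [16.  -1.  -2.8] [81 82 85] | 224 [16.3 -1.  -8. ] [79 80 83] | 227 [ 16.   -1.  -11.6] [80 81 84] | 230 [ 15.9  -1.  -15.5] [81 81 85] | 233 [ 16.1  -1.  -19.7] [80 81 84] | 236 [ 16.1  -1.  -23.5] [81 82 85] | 239 [  75.5   -0.8 -171. ] [82 83 86] | 242 [ 14.7  -1.  -27. ] [ 94  95 100] | 245 [ 14.1  -1.  -29.1] [101 101 106] | 248 [ 13.   -1.  -29.7] [103 103 107] | 251 [ 11.4  -1.  -29.3] [102 103 107] | 254 [  9.9  -1.  -29.3] [102 103 107] | 257 [  8.8  -1.  -30. ] [102 102 107] | 260 [  7.7  -1.  -30.8] [102 102 107] | 263 [  5.7  -1.  -29.6] [102 102 107] | 266 [  4.4  -1.  -29.9] [101 101 106] | 269 [  2.2  -1.  -28.5] [101 101 106] | 272 [  1.3  -1.  -29.6] [101 101 106] | 275 [ 32.1  -1.  -89.9] [67 68 71] | 
5 head/chuck column profile (v, x, y, z mm):
200 [-33.2  -1.3 207.2] [168 
[... 1732 characters left out ...]
15.5  -1.  -28.9] [90 91 94] | 245 [ 14.   -1.  -28.9] [ 97  97 101] | 248 [ 13.   -1.  -29.9] [ 99  99 103] | 251 [ 11.5  -1.  -29.6] [ 98 100 103] | 254 [ 10.1  -1.  -29.7] [ 99  99 103] | 257 [  8.7  -1.  -29.8] [ 98  99 103] | 260 [  7.8  -1.  -30.9] [ 99  99 103] | 263 [  5.9  -1.  -29.9] [ 98  99 103] | 266 [  4.4  -1.  -29.9] [ 98  99 103] | 269 [  2.9  -1.  -29.9] [ 98  99 103] | 272 [  0.9  -1.  -28.8] [ 98  99 103] | 275 [ 33.1  -1.  -91.9] [66 67 69] | 
207 315 328 [12.9 -0.8 31.4]
210 309 334 [12.1 -0.8 28. ]
213 306 337 [11.8 -0.6 23. ]
216 303 340 [11.2 -0.8 19.4]
219 286 357 [12.4 -1.  10.6]
222 283 362 [16.1 -0.6 -4.7]
225 291 348 [15.  -0.6 -6.1]
228 298 345 [13.5 -0.8 -6.4]
```

```bash
python3 -m jog '[[0,[0.032,0.026,0],[0,0,0]],[0,[0,0,0.3],[0,0,0]],[0,[0,0,0.3],[0,0,0]],[0,[0,0,0.1],[0,0,0]],[0,[0,0,0],[0,0,0]],[0,[0,0,0],[0,0,0]]]'; python3 st.py
python3 - <<'E'
from h import *
s,p,d=snap("wrist","7"); cv2.imwrite("pics/w7c.png",cv2.resize(p[165:225,285:360,::-1],None,fx=8,fy=8,interpolation=cv2.INTER_CUBIC))
s2,p,d2=snap("side","7"); cv2.imwrite("pics/side7.png",cv2.resize(p[150:230,240:340,::-1],None,fx=7,fy=7,interpolation=cv2.INTER_CUBIC))
c=imaging.camera_params("wrist"); M=np.array(c["mount"]); K=np.array(c["camera_matrix"]); v,u=np.mgrid[:400,:640]
T=np.stack([(u-K[0,2])/K[0,0],(v-K[1,2])/K[1,1],np.ones_like(u,float)],-1)*d[...,None]@M[:3,:3].T+M[:3,3]
Z=s["ee_pos"][2]-T[...,2]
for lo,hi in [(.121,.136),(.112,.12),(.098,.105),(.077,.083)]:
    m=(Z>lo)&(Z<hi)&(np.abs(T[...,0])<.03)&(np.abs(T[...,1])<.03)&(v<215); vs,us=np.nonzero(m)
    if len(us): print(lo,len(us),us.min(),us.max(),vs.min(),vs.max(),(T[m].min(0)*1e3).round(1),(T[m].max(0)*1e3).round(1))
E
```

```text
t: 10.2
ee_pos: [0.468, 0.1402, 0.1813]
ee_rot: [0.36, 3.12, 0.001]
ft_force: [0.3, 0.5, -1.1]
width: 0.0238
pos [0.468  0.1402 0.1813] f [ 0.3   0.51 -1.1 ] tq [-0.035  0.024 -0.002] x [-9.737e-01  2.279e-01 -8.000e-04] err tool mm [-0.15 -0.8  26.63]
0.112 52 313 327 202 207 [ 1.8 -6.9 63.7] [ 5.1  3.2 69.3]
0.098 512 303 338 188 212 [ -6.1 -14.7  76.4] [12.8 11.7 82.7]
0.077 832 298 346 174 214 [-14.8 -19.9  98.8] [ 18.3  19.3 104.2]
```

View pics/w7c.png

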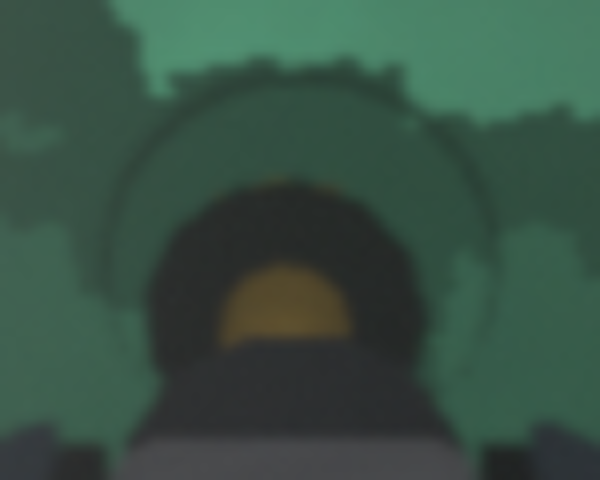

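View pics/side7.png

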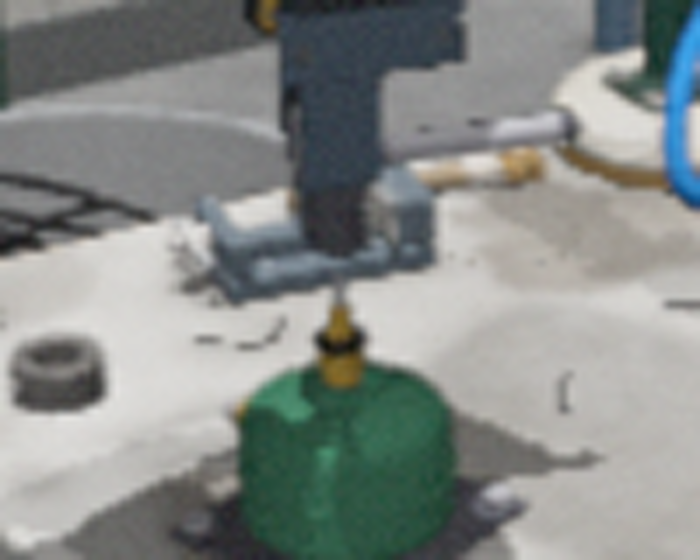

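```bash
python3 - <<'E'
from h import *
for n in("side",):
    K,Rt,o=ext(n)
    for zz in (.102,.118,.132,.146,.165,.18):
        c=Rt.T@(np.array([.4678,.1389,zz])-o); q=K@c/c[2]; print(zz,q[:2].round(1),((q[:2]-[240,150])*7).round(0))
E
python3 -m jog '[[0,[0.008,-0.006,0.05],[0,0,0]],[0,[0,0,0.05],[0,0,0]],[0,[0,0,0.05],[0,0,0]],[0,[0,0,0.05],[0,0,0]],[0,[0,0,0.05],[0,0,0]],[0,[0,0,0],[0,0,0]],[0,[0,0,0],[0,0,0]]]'; python3 st.py
```

```text
0.102 [287.4 197.5] [331. 332.]
0.118 [287.2 193. ] [330. 301.]
0.132 [287. 189.] [329. 273.]
0.146 [286.8 185. ] [328. 245.]
0.165 [286.6 179.4] [326. 206.]
0.18 [286.4 175. ] [325. 175.]
t: 11.0
ee_pos: [0.4671, 0.1402, 0.1682]
ee_rot: [-0.359, -3.121, -0.0]
ft_force: [0.3, 0.2, -1.1]
width: 0.024
pos [0.4671 0.1402 0.1682] f [ 0.31  0.24 -1.09] tq [ 0.049 -0.048  0.033] x [-9.738e-01  2.274e-01  1.000e-04] err tool mm [-1.05 -0.55 13.53]
```

Run:
```python
from h import *
s2,p,d2=snap("side","8"); s3,p3,d3=snap("scene","8")
cv2.imwrite("pics/side8.png",cv2.resize(p[160:220,260:330,::-1],None,fx=10,fy=10,interpolation=cv2.INTER_CUBIC))
for r in range(178,206): print(r,p[r,278:300].astype(int).sum(1).tolist())
```

```text
178 [629, 631, 584, 336, 217, 194, 189, 203, 198, 183, 194, 193, 188, 197, 172, 209, 372, 472, 431, 410, 394, 375]
179 [642, 633, 556, 337, 239, 188, 198, 190, 189, 188, 187, 201, 180, 179, 160, 199, 289, 357, 337, 317, 295, 268]
180 [631, 619, 573, 404, 254, 176, 174, 169, 172, 178, 168, 173, 163, 155, 175, 251, 304, 325, 292, 252, 246, 241]
181 [580, 561, 528, 425, 319, 181, 139, 156, 157, 172, 174, 156, 158, 169, 251, 319, 315, 350, 333, 236, 239, 226]
182 [472, 454, 453, 415, 331, 197, 141, 158, 171, 158, 150, 162, 151, 162, 235, 300, 302, 355, 372, 268, 244, 240]
183 [415, 408, 409, 386, 328, 189, 150, 160, 168, 170, 171, 151, 147, 151, 234, 294, 270, 329, 378, 259, 243, 244]
184 [292, 288, 286, 282, 249, 180, 148, 155, 166, 173, 168, 158, 150, 169, 254, 386, 396, 294, 311, 240, 243, 221]
185 [233, 231, 237, 245, 216, 179, 140, 174, 177, 168, 180, 147, 156, 158, 218, 360, 407, 314, 219, 298, 373, 303]
186 [266, 250, 286, 308, 288, 236, 167, 155, 167, 158, 183, 146, 150, 192, 308, 380, 391, 296, 225, 254, 290, 264]
187 [461, 401, 401, 410, 395, 295, 160, 161, 165, 169, 169, 150, 
[... 1416 characters left out ...]
 619, 617]
200 [609, 612, 606, 605, 617, 617, 570, 384, 176, 108, 126, 133, 130, 274, 507, 636, 636, 634, 630, 633, 624, 613]
201 [620, 624, 615, 615, 617, 579, 466, 328, 231, 229, 234, 241, 231, 232, 332, 441, 501, 565, 586, 620, 617, 609]
202 [627, 623, 579, 491, 448, 367, 257, 226, 231, 265, 260, 241, 230, 192, 195, 223, 267, 316, 351, 410, 472, 535]
203 [592, 493, 411, 338, 288, 192, 151, 180, 231, 261, 269, 270, 252, 220, 202, 190, 176, 184, 184, 193, 251, 341]
204 [449, 348, 297, 293, 256, 162, 150, 171, 207, 245, 275, 269, 251, 222, 200, 223, 191, 186, 211, 198, 189, 196]
205 [309, 291, 296, 287, 206, 161, 168, 166, 182, 193, 194, 189, 187, 180, 199, 204, 188, 194, 209, 206, 202, 201]
```

View pics/side8.png

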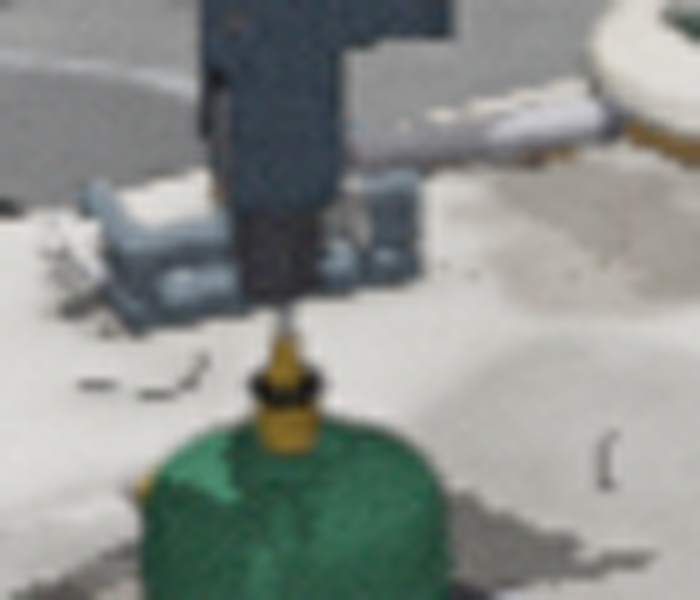

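```bash
python3 -m jog '[[0,[-0.01,0,0.05],[0,0,0]],[0,[0,0,0.05],[0,0,0]],[0,[0,0,0.05],[0,0,0]],[0,[0,0,0.05],[0,0,0]],[0,[0,0,0.05],[0,0,0]],[0,[0,0,0],[0,0,0]],[0,[0,0,0],[0,0,0]]]'; python3 st.py
```

```text
t: 11.8
ee_pos: [0.4676, 0.1401, 0.1557]
ee_rot: [-0.359, -3.121, -0.0]
ft_force: [-0.8, -0.0, -2.2]
width: 0.0239
pos [0.4676 0.1401 0.1557] f [-0.76 -0.03 -2.16] tq [-0.006  0.009 -0.019] x [-9.738e-01  2.273e-01  1.000e-04] err tool mm [-0.58 -0.57  1.03]
```

```bash
python3 -m jog '[[0,[0,0,0.03],[0,0,0]],[0,[0,0,0.03],[0,0,0]],[0,[0,0,0.03],[0,0,0]],[0,[0,0,0],[0,0,0]]]'; python3 st.py
```

```text
t: 12.2
ee_pos: [0.4674, 0.14, 0.151]
ee_rot: [-0.359, -3.12, 0.0]
ft_force: [0.3, 0.3, -1.2]
width: 0.0238
pos [0.4674 0.14   0.151 ] f [ 0.31  0.34 -1.15] tq [-0.015  0.065  0.02 ] x [-9.738e-01  2.274e-01  5.000e-04] err tool mm [-0.73 -0.46 -3.66]
```

```bash
for i in 1; do python3 -m jog '[[0,[0,0,0.03],[0,0,0]],[0,[0,0,0],[0,0,0]],[0,[0,0,0],[0,0,0]]]'; done; python3 st.py; python3 -m jog '[[0,[0,0,0.03],[0,0,0]],[0,[0,0,0],[0,0,0]],[0,[0,0,0],[0,0,0]]]'; python3 st.py;python3 -m jog '[[0,[0,0,0.03],[0,0,0]],[0,[0,0,0],[0,0,0]],[0,[0,0,0],[0,0,0]]]'; python3 st.py
```

```text
t: 12.5
ee_pos: [0.4676, 0.1401, 0.1498]
ee_rot: [-0.359, -3.121, -0.0]
ft_force: [-0.5, 0.6, -0.8]
width: 0.0237
pos [0.4676 0.1401 0.1498] f [-0.54  0.59 -0.77] tq [-0.008  0.059  0.026] x [-0.9738  0.2274  0.    ] err tool mm [-0.58 -0.55 -4.94]
t: 12.8
ee_pos: [0.4676, 0.1401, 0.1482]
ee_rot: [-0.36, -3.121, -0.0]
ft_force: [0.6, 0.6, -0.5]
width: 0.0243
pos [0.4676 0.1401 0.1482] f [ 0.59  0.55 -0.49] tq [-0.004 -0.002 -0.027] x [-9.738e-01  2.274e-01  1.000e-04] err tool mm [-0.59 -0.53 -6.45]
t: 13.1
ee_pos: [0.4675, 0.1401, 0.1467]
ee_rot: [-0.36, -3.121, -0.0]
ft_force: [0.8, 0.2, -1.5]
width: 0.0238
pos [0.4675 0.1401 0.1467] f [ 0.77  0.22 -1.46] tq [ 0.001 -0.001 -0.019] x [-9.738e-01  2.274e-01  1.000e-04] err tool mm [-0.6  -0.53 -7.97]
```

```bash
python3 -m jog '[[0,[0,0,0.04],[0,0,0]],[0,[0,0,0],[0,0,0]],[0,[0,0,0],[0,0,0]]]'; python3 st.py; python3 -m jog '[[0,[0,0,0.04],[0,0,0]],[0,[0,0,0],[0,0,0]],[0,[0,0,0],[0,0,0]]]'; python3 st.py;python3 -m jog '[[0,[0,0,0.04],[0,0,0]],[0,[0,0,0],[0,0,0]],[0,[0,0,0],[0,0,0]]]'; python3 st.py
```

```text
t: 13.4
ee_pos: [0.4675, 0.14, 0.1447]
ee_rot: [-0.36, -3.121, -0.0]
ft_force: [0.5, -0.2, -2.2]
width: 0.0241
pos [0.4675 0.14   0.1447] f [ 0.5  -0.15 -2.16] tq [ 0.021  0.001 -0.003] x [-9.738e-01  2.274e-01  1.000e-04] err tool mm [-0.61 -0.52 -9.98]
t: 13.7
ee_pos: [0.4677, 0.1401, 0.1429]
ee_rot: [0.359, 3.121, 0.0]
ft_force: [1.2, -0.1, -0.2]
width: 0.0237
pos [0.4677 0.1401 0.1429] f [ 1.19 -0.11 -0.23] tq [-0.006  0.046  0.029] x [-9.738e-01  2.273e-01 -4.000e-04] err tool mm [ -0.43  -0.65 -11.82]
t: 14.0
ee_pos: [0.4679, 0.1402, 0.1413]
ee_rot: [0.359, 3.12, 0.001]
ft_force: [-0.2, -0.6, 4.3]
width: 0.0238
pos [0.4679 0.1402 0.1413] f [-0.2  -0.55  4.34] tq [-0.005  0.072 -0.037] x [-0.9738  0.2274 -0.001 ] err tool mm [ -0.26  -0.72 -13.44]
```

```bash
python3 -m jog '[[0,[0,0,0.04],[0,0,0]],[0,[0,0,0],[0,0,0]],[0,[0,0,0],[0,0,0]]]'; python3 st.py; python3 -m jog '[[0,[0,0,0.04],[0,0,0]],[0,[0,0,0],[0,0,0]],[0,[0,0,0],[0,0,0]]]'; python3 st.py
```

```text
t: 14.3
ee_pos: [0.4679, 0.1402, 0.1391]
ee_rot: [0.359, 3.12, 0.001]
ft_force: [-0.4, -0.3, 4.1]
width: 0.0237
pos [0.4679 0.1402 0.1391] f [-0.44 -0.32  4.12] tq [-0.027  0.059 -0.024] x [-9.738e-01  2.273e-01 -8.000e-04] err tool mm [ -0.29  -0.71 -15.56]
t: 14.6
ee_pos: [0.4679, 0.1402, 0.1372]
ee_rot: [0.359, 3.12, 0.001]
ft_force: [-0.3, 0.1, 5.5]
width: 0.0239
pos [0.4679 0.1402 0.1372] f [-0.28  0.09  5.49] tq [-0.043  0.124  0.018] x [-9.738e-01  2.273e-01 -9.000e-04] err tool mm [ -0.27  -0.73 -17.51]
```

```bash
python3 -m jog '[[0,[0,0,0.03],[0,0,0]],[0,[0,0,0],[0,0,0]],[0,[0,0,0],[0,0,0]]]'; python3 st.py; python3 -m jog '[[0,[0,0,0.03],[0,0,0]],[0,[0,0,0],[0,0,0]],[0,[0,0,0],[0,0,0]]]'; python3 st.py
```

```text
t: 14.9
ee_pos: [0.468, 0.1402, 0.136]
ee_rot: [0.359, 3.12, 0.001]
ft_force: [-1.2, -0.5, 7.7]
width: 0.0239
pos [0.468  0.1402 0.136 ] f [-1.2  -0.52  7.66] tq [-0.031  0.229  0.016] x [-0.9738  0.2273 -0.0012] err tool mm [ -0.17  -0.79 -18.7 ]
t: 15.2
ee_pos: [0.4681, 0.1402, 0.135]
ee_rot: [0.359, 3.119, 0.001]
ft_force: [-1.6, -0.2, 10.9]
width: 0.0241
pos [0.4681 0.1402 0.135 ] f [-1.59 -0.2  10.95] tq [-0.135  0.338  0.039] x [-0.9738  0.2273 -0.0015] err tool mm [ -0.14  -0.78 -19.7 ]
```

```bash
python3 -m jog '[[0,[0,0,0.025],[0,0,0]],[0,[0,0,0],[0,0,0]],[0,[0,0,0],[0,0,0]]]'; python3 st.py; python3 -m jog '[[0,[0,0,0.018],[0,0,0]],[0,[0,0,0],[0,0,0]],[0,[0,0,0],[0,0,0]]]'; python3 st.py
```

```text
t: 15.5
ee_pos: [0.4681, 0.1402, 0.134]
ee_rot: [0.359, 3.119, 0.001]
ft_force: [-1.7, -0.2, 12.4]
width: 0.0236
pos [0.4681 0.1402 0.134 ] f [-1.74 -0.22 12.41] tq [-0.14   0.469 -0.002] x [-0.9738  0.2273 -0.0016] err tool mm [ -0.16  -0.77 -20.72]
t: 15.8
ee_pos: [0.4681, 0.1402, 0.1333]
ee_rot: [0.359, 3.119, 0.001]
ft_force: [-2.2, -0.9, 12.8]
width: 0.0242
pos [0.4681 0.1402 0.1333] f [-2.23 -0.93 12.8 ] tq [-0.088  0.505 -0.038] x [-0.9738  0.2273 -0.0018] err tool mm [ -0.12  -0.8  -21.42]
```

```bash
python3 -m jog '[[0,[0,0,0.016],[0,0,0]],[0,[0,0,0.01],[0,0,0]],[0,[0,0,0],[0,0,0]]]'; python3 st.py; python3 -m jog '[[0,[0,0,0],[0,0,0]],[0,[0,0,0],[0,0,0]],[0,[0,0,0],[0,0,0]],[0,[0,0,0],[0,0,0]]]'; python3 st.py
python3 - <<'E'
from h import *
s2,p,d2=snap("side","9"); cv2.imwrite("pics/side9.png",cv2.resize(p[160:220,260:350,::-1],None,fx=8,fy=8,interpolation=cv2.INTER_CUBIC))
s2,p,d2=snap("scene","9"); cv2.imwrite("pics/scene9.png",cv2.resize(p[130:210,230:330,::-1],None,fx=7,fy=7,interpolation=cv2.INTER_CUBIC))
E
python3 st.py
```

```text
t: 16.1
ee_pos: [0.4681, 0.1402, 0.1322]
ee_rot: [0.359, 3.119, 0.001]
ft_force: [-2.4, -0.8, 15.1]
width: 0.0236
pos [0.4681 0.1402 0.1322] f [-2.45 -0.8  15.14] tq [-0.248  0.646  0.036] x [-0.9738  0.2273 -0.0018] err tool mm [ -0.13  -0.77 -22.52]
t: 16.5
ee_pos: [0.4681, 0.1402, 0.1322]
ee_rot: [0.359, 3.119, 0.001]
ft_force: [-2.6, -1.1, 15.8]
width: 0.0242
pos [0.4681 0.1402 0.1322] f [-2.56 -1.13 15.81] tq [-0.287  0.678 -0.036] x [-0.9738  0.2273 -0.0019] err tool mm [ -0.1   -0.79 -22.46]
pos [0.4681 0.1402 0.1322] f [-3.56 -0.61 15.43] tq [-0.215  0.606  0.009] x [-0.9738  0.2273 -0.0019] err tool mm [ -0.12  -0.78 -22.45]
```

View pics/side9.png

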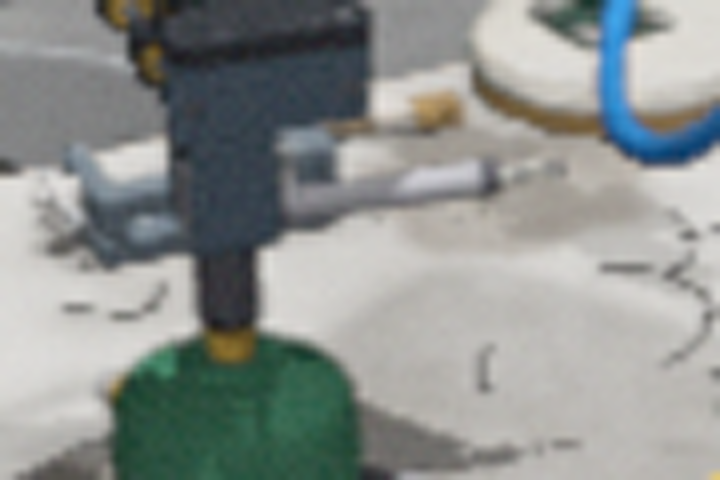

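The gauge is seated, and the rod stands out about 25 mm, from (490,178) to (565,168) in the crop. The force is about 17 N. I'll hold it longer.

```bash
python3 -m jog '[[0,[0,0,0],[0,0,0]],[0,[0,0,0],[0,0,0]],[0,[0,0,0],[0,0,0]],[0,[0,0,0],[0,0,0]],[0,[0,0,0],[0,0,0]],[0,[0,0,0],[0,0,0]],[0,[0,0,0],[0,0,0]],[0,[0,0,0],[0,0,0]],[0,[0,0,0],[0,0,0]],[0,[0,0,0],[0,0,0]],[0,[0,0,0],[0,0,0]],[0,[0,0,0],[0,0,0]],[0,[0,0,0],[0,0,0]],[0,[0,0,0],[0,0,0]]]'; python3 st.py
```

```text
t: 18.0
ee_pos: [0.4681, 0.1402, 0.1322]
ee_rot: [0.359, 3.119, 0.001]
ft_force: [-3.4, -0.6, 15.8]
width: 0.0242
pos [0.4681 0.1402 0.1322] f [-3.4  -0.64 15.77] tq [-0.183  0.591  0.002] x [-0.9738  0.2273 -0.0019] err tool mm [ -0.11  -0.76 -22.47]
```

```bash
python3 -m jog '[[0,[0,0,-0.08],[0,0,0]],[0,[0,0,-0.1],[0,0,0]],[0,[0,0,-0.2],[0,0,0]],[0,[0,0,-0.2],[0,0,0]],[0,[0,0,-0.2],[0,0,0]],[0,[0,0,-0.3],[0,0,0]],[0,[0,0,-0.3],[0,0,0]],[0,[0,0,-0.3],[0,0,0]],[0,[0,0,0],[0,0,0]],[0,[0,0,0],[0,0,0]],[0,[0,0,0],[0,0,0]]]'; python3 st.py
python3 - <<'E'
from h import *
s,p,d=snap("wrist","10"); cv2.imwrite("pics/wrist10.png",p[:,:,::-1])
c=imaging.camera_params("wrist"); M=np.array(c["mount"]); K=np.array(c["camera_matrix"]); v,u=np.mgrid[:400,:640]
T=np.stack([(u-K[0,2])/K[0,0],(v-K[1,2])/K[1,1],np.ones_like(u,float)],-1)*d[...,None]@M[:3,:3].T+M[:3,3]
for r in range(206,276,3): print(r,(T[r,321]*1e3).round(1),end=" | ")
s,p,d=snap("side","10"); cv2.imwrite("pics/side10.png",cv2.resize(p[130:220,250:350,::-1],None,fx=7,fy=7,interpolation=cv2.INTER_CUBIC))
E
```

```text
t: 19.1
ee_pos: [0.4669, 0.1399, 0.2135]
ee_rot: [-0.359, -3.119, 0.001]
ft_force: [-0.2, -0.6, -1.4]
width: 0.0241
pos [0.4669 0.1399 0.2135] f [-0.15 -0.6  -1.39] tq [-0.003  0.031  0.003] x [-0.9738  0.2273  0.0016] err tool mm [-1.24 -0.2  58.81]
206 [-2.3 -1.1 83. ] | 209 [13.2 -1.1 26.4] | 212 [13.  -1.1 21.4] | 215 [13.  -1.1 15.7] | 218 [12.5 -1.1 11.9] | 221 [16.2 -1.  -3.3] | 224 [16.  -1.  -7.4] | 227 [ 15.8  -1.  -10.9] | 230 [ 16.1  -1.  -15.8] | 233 [ 15.8  -1.  -19.1] | 236 [ 16.2  -1.  -23.7] | 239 [ 15.8  -1.  -26.2] | 242 [ 15.4  -1.  -28.7] | 245 [ 14.2  -1.  -29.2] | 248 [ 13.   -1.  -29.8] | 251 [ 11.4  -1.  -29.3] | 254 [  9.7  -1.  -28.9] | 257 [  8.4  -1.  -29.2] | 260 [  7.4  -1.  -30. ] | 263 [  6.   -1.  -30.3] | 266 [  3.8  -1.  -28.7] | 269 [  2.5  -1.  -29. ] | 272 [  1.6  -1.  -30.2] | 275 [ 33.   -1.  -91.7] |
```

View pics/side10.png

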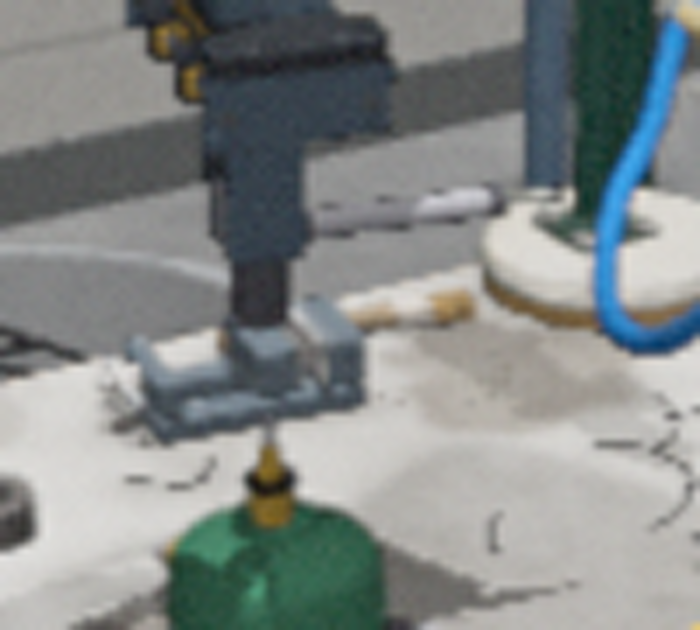

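View pics/wrist10.png

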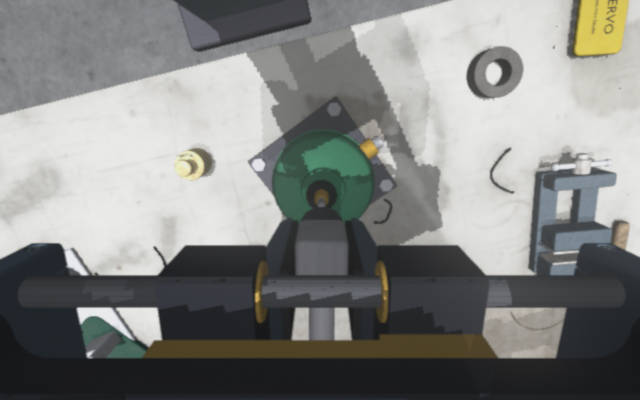

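```bash
python3 -m jog '[[0,[-0.227,-0.516,0],[0,0,0]],[0,[-0.227,-0.516,0],[0,0,0]],[0,[-0.227,-0.516,0],[0,0,0]],[0,[-0.227,-0.516,0],[0,0,0]],[0,[-0.227,-0.516,0],[0,0,0]],[0,[-0.227,-0.516,0],[0,0,0]],[0,[-0.227,-0.516,0],[0,0,0]],[0,[-0.227,-0.516,0],[0,0,0]],[0,[-0.227,-0.516,0],[0,0,0]],[0,[-0.227,-0.516,0],[0,0,0]],[0,[-0.227,-0.516,0],[0,0,0]],[0,[-0.227,-0.516,0],[0,0,0]],[0,[0,0,0],[0,0,-0.803]],[0,[0,0,0],[0,0,-0.803]],[0,[0,0,0],[0,0,-0.803]],[0,[0,0,0],[0,0,-0.803]],[0,[0,0,0],[0,0,-0.803]],[0,[0,0,0],[0,0,-0.803]],[0,[0,0,0],[0,0,0]],[0,[0,0,0],[0,0,0]]]'
cat > st2.py <<'E'
from h import *
import sys
s=env.sense();R=Ro.from_rotvec(s["ee_rot"]).as_matrix()
print("pos",s["ee_pos"].round(4),"f",s["ft_force"].round(2),"tq",s["wrist_torque"].round(3),"x",R[:,0].round(4),"yaw",np.degrees(np.arctan2(-R[1,0],-R[0,0])).round(2),"err tool mm",(R.T@(np.array([.5288,-.1925,.0407])-s["ee_pos"])*1e3).round(2))
E
python3 st2.py
python3 - <<'E'
from h import *
s,p,d=snap("wrist","11"); 
a=np.load("wrist5.npz")["p"]
cv2.imwrite("pics/w11.png",np.vstack([cv2.resize(q[120:230,240:420,::-1],None,fx=2.7,fy=2.7) for q in (a,p)]))
g=[cv2.cvtColor(q[130:206,200:420],cv2.COLOR_RGB2GRAY).astype(np.float32) for q in (a,p)]
print(cv2.phaseCorrelate(g[0],g[1],cv2.createHanningWindow(g[0].shape[::-1],cv2.CV_32F)))
E
```

```text
t: 21.2
ee_pos: [0.5297, -0.1923, 0.2138]
ee_rot: [0.297, -3.127, -0.001]
ft_force: [0.6, 0.4, -1.8]
width: 0.024
pos [ 0.5297 -0.1923  0.2138] f [ 0.65  0.35 -1.84] tq [ 0.009 -0.005  0.021] x [-9.821e-01 -1.885e-01  8.000e-04] yaw 10.86 err tool mm [ 7.3000e-01 -1.1000e-01  1.7311e+02]
((0.7944615955833996, -1.3457014327336978), 0.8261791358523899)
```

View pics/w11.png

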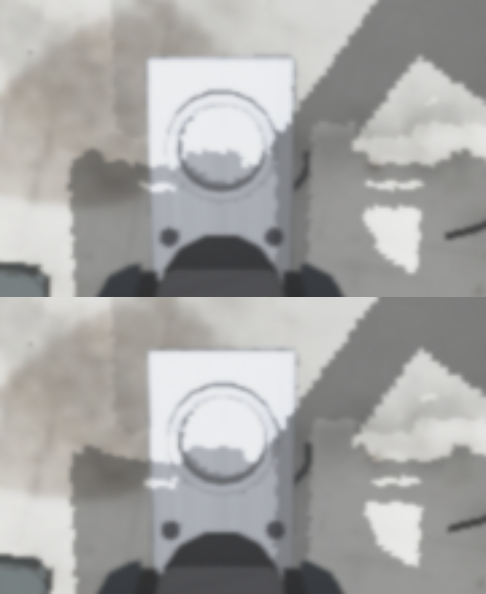

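```bash
python3 -m jog '[[0,[0.015,0.004,0.4],[0,0,0]],[0,[0,0,0.4],[0,0,0]],[0,[0,0,0.4],[0,0,0]],[0,[0,0,0.4],[0,0,0]],[0,[0,0,0.4],[0,0,0]],[0,[0,0,0.4],[0,0,0]],[0,[0,0,0.4],[0,0,0]],[0,[0,0,0.2],[0,0,0]],[0,[0,0,0],[0,0,0]],[0,[0,0,0],[0,0,0]]]'; python3 st2.py
python3 - <<'E'
from h import *
s2,p,d2=snap("side","12"); cv2.imwrite("pics/side12.png",cv2.resize(p[220:300,340:440,::-1],None,fx=7,fy=7,interpolation=cv2.INTER_CUBIC))
E
```

```text
t: 22.25
ee_pos: [0.5296, -0.1925, 0.0649]
ee_rot: [-0.299, 3.126, -0.001]
ft_force: [-0.0, 0.1, -1.1]
width: 0.0237
pos [ 0.5296 -0.1925  0.0649] f [-0.01  0.05 -1.11] tq [0.045 0.079 0.023] x [-9.818e-01 -1.897e-01 -9.000e-04] yaw 10.94 err tool mm [ 0.78  0.17 24.16]
```

View pics/side12.png

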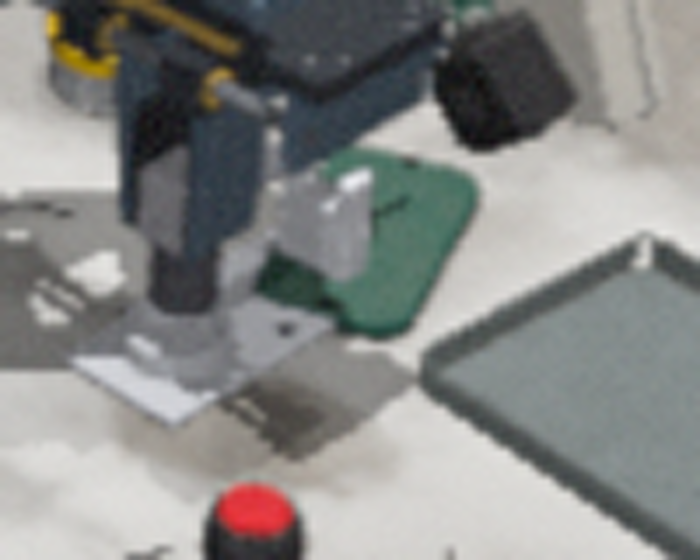

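The chuck hangs over the cup with the barrel lined up on the fork. I'll lower it the rest of the way.

```bash
python3 -m jog '[[0,[0.014,0.003,0.1],[0,0,0]],[0,[0,0,0.1],[0,0,0]],[0,[0,0,0.1],[0,0,0]],[0,[0,0,0],[0,0,0]],[0,[0,0,0],[0,0,0]]]'; python3 st2.py;  python3 -m jog '[[0,[0,0,0.06],[0,0,0]],[0,[0,0,0.06],[0,0,0]],[0,[0,0,0.03],[0,0,0]],[0,[0,0,0],[0,0,0]],[0,[0,0,0],[0,0,0]]]'; python3 st2.py
```

```text
t: 22.8
ee_pos: [0.5282, -0.1923, 0.0491]
ee_rot: [0.3, -3.127, -0.0]
ft_force: [0.4, -0.2, -0.9]
width: 0.0238
pos [ 0.5282 -0.1923  0.0491] f [ 0.38 -0.2  -0.87] tq [0.103 0.042 0.034] x [-9.818e-01 -1.899e-01  3.000e-04] yaw 10.95 err tool mm [-0.52 -0.35  8.41]
t: 23.3
ee_pos: [0.5283, -0.1923, 0.0418]
ee_rot: [0.3, -3.127, -0.0]
ft_force: [0.1, 0.1, -1.9]
width: 0.024
pos [ 0.5283 -0.1923  0.0418] f [ 0.08  0.07 -1.88] tq [0.058 0.047 0.002] x [-0.9818 -0.1899 -0.    ] yaw 10.95 err tool mm [-0.43 -0.26  1.09]
```

```bash
python3 -m jog '[[0,[0,0,0.012],[0,0,0]],[0,[0,0,0],[0,0,0]],[0,[0,0,0],[0,0,0]]]'; python3 st2.py;  python3 -m jog '[[0,[0,0,0.01],[0,0,0]],[0,[0,0,0],[0,0,0]],[0,[0,0,0],[0,0,0]]]'; python3 st2.py
```

```text
t: 23.6
ee_pos: [0.5284, -0.1923, 0.0413]
ee_rot: [-0.3, 3.127, 0.0]
ft_force: [0.5, 0.1, -1.0]
width: 0.024
pos [ 0.5284 -0.1923  0.0413] f [ 0.5   0.07 -1.01] tq [0.032 0.009 0.018] x [-9.818e-01 -1.899e-01 -1.000e-04] yaw 10.95 err tool mm [-0.39 -0.25  0.58]
t: 23.9
ee_pos: [0.5284, -0.1923, 0.0407]
ee_rot: [-0.3, 3.127, 0.0]
ft_force: [1.0, -0.7, -1.3]
width: 0.0236
pos [ 0.5284 -0.1923  0.0407] f [ 1.04 -0.72 -1.33] tq [ 0.044  0.031 -0.016] x [-9.818e-01 -1.899e-01 -2.000e-04] yaw 10.94 err tool mm [-0.37 -0.25  0.04]
```

```bash
python3 -m jog '[[0,[0,0,0.012],[0,0,0]],[0,[0,0,0],[0,0,0]],[0,[0,0,0],[0,0,0]]]'; python3 st2.py;  python3 -m jog '[[0,[0,0,0.01],[0,0,0]],[0,[0,0,0],[0,0,0]],[0,[0,0,0],[0,0,0]]]'; python3 st2.py
```

```text
t: 24.2
ee_pos: [0.5284, -0.1923, 0.0407]
ee_rot: [-0.3, 3.127, -0.0]
ft_force: [-2.2, 0.2, 4.7]
width: 0.0239
pos [ 0.5284 -0.1923  0.0407] f [-2.25  0.15  4.73] tq [ 0.132  0.209 -0.038] x [-9.818e-01 -1.899e-01 -5.000e-04] yaw 10.95 err tool mm [-0.33 -0.24 -0.04]
t: 24.5
ee_pos: [0.5284, -0.1924, 0.0406]
ee_rot: [-0.3, 3.127, -0.0]
ft_force: [-2.9, 0.9, 9.0]
width: 0.0241
pos [ 0.5284 -0.1924  0.0406] f [-2.87  0.94  8.99] tq [ 0.231  0.465 -0.017] x [-9.818e-01 -1.899e-01 -6.000e-04] yaw 10.95 err tool mm [-0.33 -0.2  -0.06]
```

The chuck is on the floor of the cup. I'll ease off the load and open the gripper.

```bash
python3 -m jog '[[0,[0,0,-0.016],[0,0,0]],[0,[0,0,0],[0,0,0]],[1,[0,0,0],[0,0,0]],[1,[0,0,0],[0,0,0]],[1,[0,0,0],[0,0,0]],[1,[0,0,0],[0,0,0]],[1,[0,0,0],[0,0,0]],[1,[0,0,0],[0,0,0]],[1,[0,0,0],[0,0,0]],[1,[0,0,0],[0,0,0]],[1,[0,0,0],[0,0,0]],[1,[0,0,0],[0,0,0]]]'; python3 st2.py
python3 - <<'E'
from h import *
s,p,d=snap("wrist","13"); cv2.imwrite("pics/wrist13.png",p[:,:,::-1]); print(s["width"])
E
```

```text
t: 25.7
ee_pos: [0.5283, -0.1923, 0.0404]
ee_rot: [-0.3, 3.127, 0.0]
ft_force: [-0.4, -0.1, -0.4]
width: 0.0913
pos [ 0.5283 -0.1923  0.0404] f [-0.43 -0.12 -0.41] tq [ 0.002  0.011 -0.038] x [-9.818e-01 -1.899e-01 -1.000e-04] yaw 10.95 err tool mm [-0.41 -0.26 -0.27]
0.09126336659144466
```

View pics/wrist13.png

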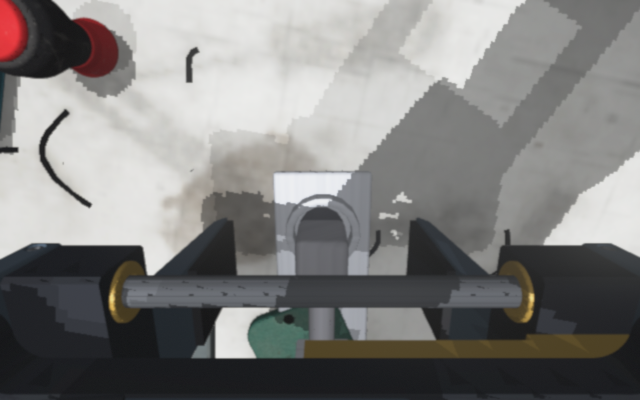

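The gripper is open and the gauge stands in the cup. I'll rise straight up, then back off for a check view like wrist2.

```bash
python3 -m jog '[[1,[0,0,-0.3],[0,0,0]],[1,[0,0,-0.5],[0,0,0]],[1,[0,0,-0.5],[0,0,0]],[1,[0,0,-0.5],[0,0,0]],[1,[0,0,-0.5],[0,0,0]],[1,[0,0,-0.5],[0,0,0]],[1,[0,0,-0.2],[0,0,0]],[1,[-0.5,0,0],[0,0,0]],[1,[-0.5,0,0],[0,0,0]],[1,[0,0,0],[0,0,0]],[1,[0,0,0],[0,0,0]]]'
python3 - <<'E'
from h import *
s,p,d=snap("wrist","14"); cv2.imwrite("pics/wrist14.png",p[:,:,::-1]); P=cloud("wrist",d,s)
m=(P[...,2]>.064)&(P[...,2]<.076)&(np.abs(P[...,0]-.53)<.06)&(np.abs(P[...,1]+.2)<.06)
print(P[m].mean(0),cv2.minAreaRect((P[m][:,:2]*1000).astype(np.float32)))
s,p,d=snap("side","14"); cv2.imwrite("pics/side14.png",cv2.resize(p[150:310,230:440,::-1],None,fx=3.7,fy=3.7,interpolation=cv2.INTER_CUBIC))
E
```

```text
t: 26.85
ee_pos: [0.5768, -0.1826, 0.1892]
ee_rot: [0.3, -3.125, -0.001]
ft_force: [-0.3, -0.4, 0.6]
width: 0.0915
[ 0.52880239 -0.19301456  0.07002361] ((529.1185913085938, -192.91868591308594), (32.86146926879883, 23.543537139892578), 10.875472068786621)
```

View pics/wrist14.png

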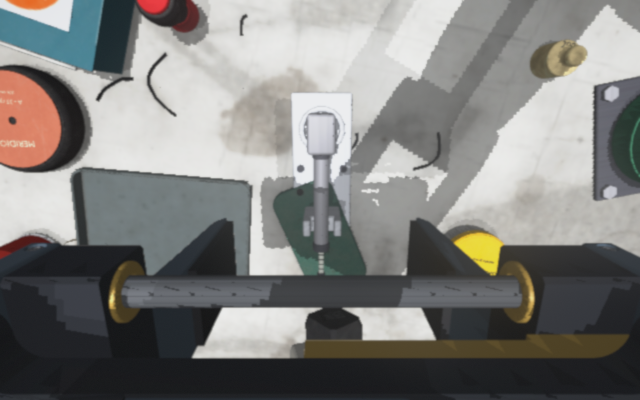

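View pics/side14.png

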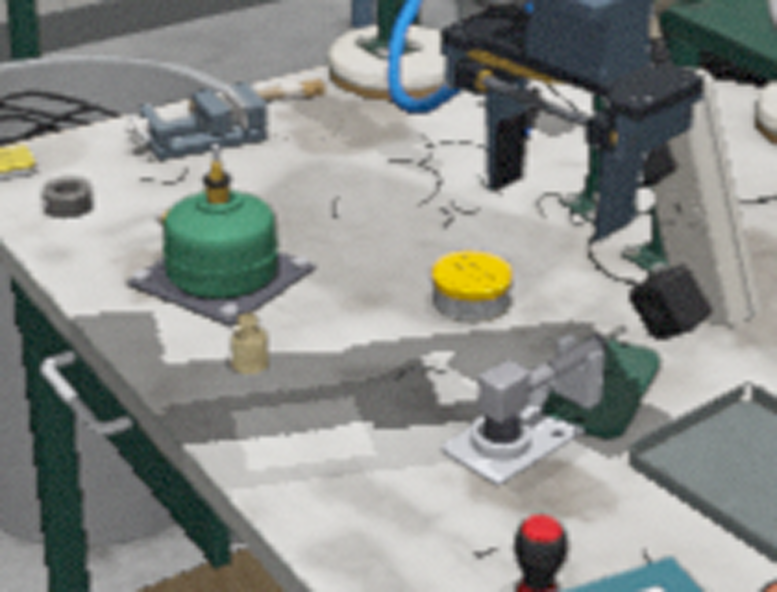

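The gauge is back within 1 mm of its start, with its top at 70 mm and yaw 10.9°. In the wrist view the rod stands out at about (321,250–274). The bystanders are unmoved and nothing touches the robot, so I'll hand in.

```bash
python3 -c "
from cell import workorder
print(workorder.close_job())"
```

```text
the job is handed in; nothing more can be done
None
```

The tank's pressure has been taken and the gauge is back on its rest with the rod still out. The job was handed in at about 27 s of the 66 s allowed; handing it in gives no verdict.

- **Press:** I set the chuck over the nipple and held it for about 2 s. The wrist force read 15.1–15.8 N; adding the gauge's own 1.7 N weight gives about 17 N on the tank. At no point did a reading come near 25 N.
- **Rod:** it came out roughly 25 mm by the side camera. In the last wrist view at least 20 mm was visible, with its tip hidden by the gripper, so I don't have an exact reading.
- **Gauge on its rest:** the head is within about 1 mm of where it started. Its top is 70 mm up, its yaw is 10.9° (10.95° before), and the barrel lies in the fork.
- **Everything else:** in the last camera views the weight, tin, collar and knob tool looked unmoved; I judged that by eye and did not measure it. The gripper was open and clear of everything.
- **Disagreement:** while lining up over the nipple, the wrist and side cameras differed by about 1 mm, as did successive arm position readings. I split the difference. The chuck went down over the stem with no contact showing before the pin, though a sideways force of 2–3 N built up at full pressure.

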